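Pack the paint jars into the rod carrier

TASK

Pack up the paint jars: move the cork sanding block off the jar carrier into the black tool tray, and seat every jar upright at the bottom of a bore of its own. Then lower the dark wooden cover by its handle, level and under control rather than dropped, over the steel rod until it rests flat on the rod's shoulder and both stop posts, lined up with the carrier, and finally slip the aluminium collar over the rod down onto the cover's boss. Leave the other things on the table where they are.

Things in the scene. Friction and masses are not known exactly. Their poses are not given: they have to be found in the camera images.
- carrier: Fixed dark wooden jar carrier, turned up to 15 degrees. Origin: centre of its 160 x 160 x 32 mm bore block's underside, on the table. Four bores, 2 x 2, 80 mm apart. At x +105 mm a vertical steel rod, its foot in a steel shoulder 32 mm wide, 98 mm high; at x -90, y -72 and +72 mm two stop posts 14 mm wide, 98 mm high. The cover rests on shoulder and posts, underside 98 mm above the table.
- rod_top (a point): Centre of the tip of the carrier's steel rod, 190 mm above the table. The rod is 16 mm in diameter, its last 10 mm tapered to 6 mm.
- cover_hole (a point): Centre, at the cover's underside, of its rod hole: 20 mm wide, 32 mm long through plate and a boss (36 mm wide, 22 mm above the plate). Cover: loose dark wooden plate 232 (x) x 180 x 10 mm, about 0.4 kg, flat on the table; hole on its middle line 23 mm from the +x edge. In place its x runs along the carrier's x.
- cover_grip (a point): Centre of the cover's bridge handle bar, near the balance point: 85 mm from the hole towards the cover's -x, 57 mm above its underside. Bar 68 mm long along x, 16 mm thick, 22 mm high; feet (12 mm along x) under its ends. Axes as the cover's.
- collar_mid (a point): Centre of the aluminium retaining collar, a plain loose tube 48 mm in diameter and 60 mm high with a 20 mm bore right through, standing on the table among the jars; its z is the bore axis. In place it stands on the cover's boss, its centre 160 mm above the table.
- bore0 (a point): Centre of the mouth of the carrier's bore at its -x, -y corner, 32 mm above the table: 50 mm in diameter, 20 mm deep, flat floor.
- bore1 (a point): Centre of the mouth of the carrier's bore at its +x, -y corner, 32 mm above the table: 50 mm in diameter, 20 mm deep, flat floor.
- bore2 (a point): Centre of the mouth of the carrier's bore at its -x, +y corner, 32 mm above the table: 50 mm in diameter, 20 mm deep, flat floor.
- bore3 (a point): Centre of the mouth of the carrier's bore at its +x, +y corner, 32 mm above the table: 50 mm in diameter, 20 mm deep, flat floor.
- jar_a_mid (a point): Centre (half-way up) of a closed white paint jar, 46 mm in diameter, 80 mm high, narrower at neck and lid (the top 25 mm or so), 0.14 kg, standing on the table; may be absent (three or four of the four jars are there). Its z is the jar's axis. Seated in a bore, its centre is 52 mm above the table.
- jar_b_mid (a point): Centre (half-way up) of a closed white paint jar, 46 mm in diameter, 80 mm high, narrower at neck and lid (the top 25 mm or so), 0.14 kg, standing on the table; may be absent (three or four of the four jars are there). Its z is the jar's axis. Seated in a bore, its centre is 52 mm above the table.
- jar_c_mid (a point): Centre (half-way up) of a closed white paint jar, 46 mm in diameter, 80 mm high, narrower at neck and lid (the top 25 mm or so), 0.14 kg, standing on the table; may be absent (three or four of the four jars are there). Its z is the jar's axis. Seated in a bore, its centre is 52 mm above the table.
- jar_d_mid (a point): Centre (half-way up) of a closed white paint jar, 46 mm in diameter, 80 mm high, narrower at neck and lid (the top 25 mm or so), 0.14 kg, standing on the table; may be absent (three or four of the four jars are there). Its z is the jar's axis. Seated in a bore, its centre is 52 mm above the table.
- block_mid (a point): Centre of the cork sanding block, 110 (its x) x 40 (y) x 26 (z) mm, which lies flat on top of the carrier's bore block, over the bores.
- tray_in (a point): Centre of the inner floor (4 mm above the table) of the fixed black open tool tray, outside 110 (its x) x 170 (y) x 32 mm high, walls 4 mm.
- mug: Bystander: yellow mug, 80 mm in diameter, 90 mm high; origin at the centre of its foot. Leave alone.
- glue: Bystander: white glue bottle, 38 mm in diameter, 130 mm high; origin at the centre of its foot. Leave alone.
- tape: Bystander: roll of brown tape lying flat, 90 mm in diameter, 24 mm high; origin at the centre of its underside. Leave alone.
- eraser: Bystander: grey eraser 60 x 30 x 18 mm; origin at the centre of its underside. Leave alone.

How it is judged:
By the outcome, as a careful person would: the job done as asked, in the order asked, and still so for the second after the job is handed in, with the robot touching nothing.
Of jar_a, jar_b, jar_c, jar_d only 3 to 4 are there at a start; the rules pass over those that are not, and their reading is None.
At some moment in a run one of collar, cover may be knocked a few centimetres aside while the robot is not near it.
It also fails if it takes over 210 s, if anything falls off the work surface, if the arm or the gripper's body presses on something with over 40 N, if the wrist force passes 120 N, or if a joint passes its speed limit or range.

ROBOT

A 6-joint arm with a two-finger parallel gripper is mounted at the origin on the work surface. World frame = base frame: x ahead of the robot, y to its left, z up, the work surface at z = 0. Lengths are in m, angles in rad, forces in N, time in s.
With the tool pointing down it reaches from about 0.375 to 0.925 m from the base axis. Payload 5.7 kg.
Tool frame: the origin (TCP) lies midway between the tips of the shut fingers; the grasp point (between the pads) lies 19 mm behind it (robot.pinch_z is the distance from the TCP to the grasp point, in m); z points along the fingers, y is the direction in which the jaws open and shut (so a half turn about z gives the same grasp; the last joint's range is limited). The gripper opens to 85 mm and grips with 20 to 120 N. Pads are 22 mm wide; open, the fingers measure 114 mm over their backs; the gripper's body (76 mm by 85 mm) begins 54 mm behind the grasp point. The pads swing forward as they close: fully open they stand 13 mm farther back than shut.
Start: joints at [-1.313, 0.359, 1.51, -0, 1.272, -0.115], TCP at [0.219, -0.559, 0.231] pointing down, gripper open.
Joint ranges: [-2.97, 2.97], [-1.01, 2.36], [0.21, 2.38], [-0.96, 4.11], [0.2, 2.71], [-2.98, 2.98]. Speed limits (rad/s): [2.39, 2.39, 3.14, 3.14, 3.14, 3.14].

INTERFACE

Orientations are given as a 3x3 rotation matrix whose columns are the frame's x, y, z axes.
In Python, from bench import robot gives the robot as it stands.
- The arm moves only by the tool jog_arm, never from a script. Its argument "increments" is a list of rows, each a list of 7 numbers: the shift along the tool's x, y, z in mm, then the turn, a rotation vector about the tool's x, y, z in degrees, then the opening, from 0 (shut) to 1 (fully open). In form: [[x, y, z, ax, ay, az, jaw], ...]. A call has 1 to 20 rows; each row is the pose to reach, as a shift and turn from the pose measured when the call began, along the tool's axes at that moment; what a row does not reach only later rows make up. A row lasts 1/8 s, in which the tool goes at most 62.5 mm and 10.7 degrees, less where a joint would pass 70% of its speed; a pose out of reach is approached as far as the arm can. A call with a gripper value outside its range is refused whole. The fingers move at their own pace and stop on an object; "squeeze" is the grip in N (left out, the last holds). Time passes only in rows, so rows that repeat a pose let the fingers close. It gives the time, the measured TCP pose, the force and the opening at its end, in the units of the state.
- robot.state(): the state, without advancing time (a new reading comes with each control period).
- robot.get_image(name): name is "side" or "top" or "wrist"; returns (picture, depth): 384x512x3 uint8, red, green, blue; 384x512 float32, m along the optical axis (not along the pixel's ray), 0 where there is no reading.
- robot.get_calibration(name): a dict with "intrinsics" (3x3 intrinsics, pixels), "eye" and "attitude" of the camera in the world. Camera axes: x right, y down, z forward; pixel columns grow to the right and rows downward; lengths in m; the calibration is good to about 2 mm. A picture is of the moment at which its call begins: read the wrist's pose just before it. get_calibration takes no time and is no camera call; for the wrist camera it gives the pose at the moment of the call.
- robot.finish_job(): hands the job in, once; it reports no verdict.
The state is a dict: "time": time; "q": joint angles; "qd": joint speeds; "joint_efforts": joint torques, N m; "ee_pos": TCP position; "tcp_rot": TCP orientation; "wrist_force": force on the tool from outside, world axes, zero at the start; "wrist_torque": the same for the moment, N m; "opening": finger opening in m.
Only numpy, scipy, OpenCV 4.12 (cv2) and the standard library are available. Lean on these libraries where they do the work, as an engineer would, in place of code of your own. Each camera call takes 0.05 s, during which the arm holds its last target.

## Working session

There is one attempt and no reset: what is moved stays moved. The work goes in short steps, Python scripts to look and compute and a tool call to move; the robot and the scene stay as the last step left them, time stands still between calls to the robot, and variables do not carry over. Pictures are saved under pics/ and viewed, and the job is handed in when it is done.

Besides the shell and the picture viewer there is one more tool, called after "Call:" by a JSON object that holds its "op" and its "data", one argument or row to a line. jog_arm: Moves the arm, as the interface text tells. Its arguments: {"type":"object","properties":{"increments":{"type":"array","items":{"type":"array","items":{"type":"number"}}},"squeeze":{"type":"number"}},"required":["increments"]}

```bash
ls; mkdir -p pics
python3 - <<'E'
from bench import robot
import cv2,numpy as np
print(robot.state())
for n in ["side","top","wrist"]:
    im,d=robot.get_image(n)
    cv2.imwrite(f"pics/{n}0.png",im[:,:,::-1])
    np.savez(f"pics/{n}0.npz",im=im,d=d)
    c=robot.get_calibration(n);print(n,c, (d>0).mean())
print(robot.pinch_z)
E
```

```text
pics
{'time': 0.0, 'q': array([-1.31308273e+00,  3.59499141e-01,  1.51147938e+00,  1.02408580e-05,
        1.27247134e+00, -1.15098832e-01]), 'qd': array([-0.00021752, -0.00069153,  0.00110813,  0.0012391 , -0.00010819,
        0.00086627]), 'joint_efforts': array([ 1.05357860e-03, -5.27612221e+01, -2.78620130e+01, -4.33025127e-05,
        1.28079453e-02, -5.65986767e-06]), 'ee_pos': array([ 0.21836001, -0.55810765,  0.2304392 ]), 'tcp_rot': array([[ 9.31307793e-01,  3.64232865e-01, -4.63882834e-04],
       [ 3.64233092e-01, -9.31306083e-01,  1.79837231e-03],
       [ 2.23009392e-04, -1.84379962e-03, -9.99998275e-01]]), 'wrist_force': array([-0.1889557 , -0.65989753, -0.04926465]), 'wrist_torque': array([-0.00218463, -0.0056161 ,  0.03211194]), 'opening': 0.08570644612915396}
side {'intrinsics': array([[498.08089258,   0.        , 250.17213798],
       [  0.        , 498.08089258, 186.1320029 ],
       [  0.        ,   0.        ,   1.        ]]), 'eye': array([ 0.18309377, -1.24048635,  1.05158564]), 'attitude': array([[ 0.95307064, -0.18476703,  0.23982804],
       [-0.30255938, -0
[... 247 characters left out ...]
  ,   1.        ]]), 'eye': array([ 0.38893141, -0.04144513,  1.49637154]), 'attitude': array([[-1.32107693e-04, -9.93642122e-01,  1.12584704e-01],
       [-9.99999622e-01,  3.45380493e-05, -8.68583200e-04],
       [ 8.59172398e-04, -1.12584776e-01, -9.93641751e-01]])} 0.9959716796875
wrist {'intrinsics': array([[305.82098251,   0.        , 259.78444536],
       [  0.        , 305.82098251, 191.64980014],
       [  0.        ,   0.        ,   1.        ]]), 'eye': array([ 0.28628684, -0.53283881,  0.37367936]), 'attitude': array([[ 0.36300821, -0.89326356, -0.26515137],
       [-0.93178434, -0.3485273 , -0.10152174],
       [-0.00172682,  0.28391711, -0.95884727]])} 0.9960683186848959
0.0187
```

View pics/top0.png

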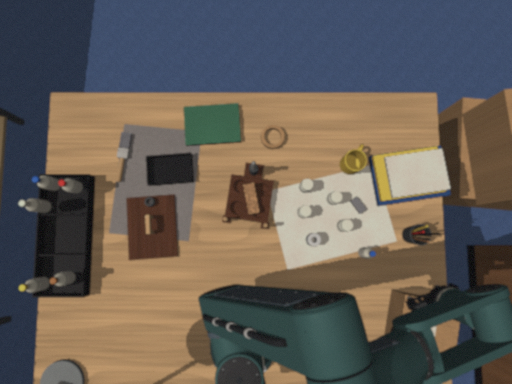

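View pics/side0.png

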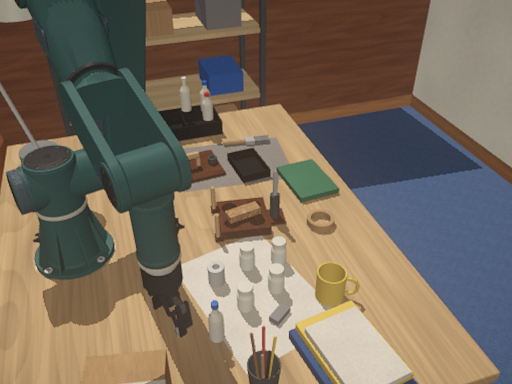

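View pics/wrist0.png

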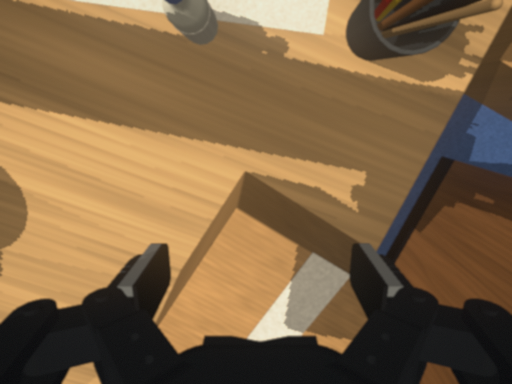

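The top view shows four jars at about (310,186), (338,198), (308,211) and (347,225). The collar is at (316,239), the carrier with the block on it at (250,197), the cover at (152,225) and the tray at (170,168). Next I measure these with depth and colour.

```bash
cat > h.py <<'E'
import numpy as np,cv2
from bench import robot
def world(c,d):
    K=c["intrinsics"];v,u=np.mgrid[0:d.shape[0],0:d.shape[1]]
    P=np.stack([(u-K[0,2])/K[0,0]*d,(v-K[1,2])/K[1,1]*d,d],-1)
    return P@c["attitude"].T+c["eye"]
def ray(c,u,v,z):
    K=c["intrinsics"];r=c["attitude"]@np.array([(u-K[0,2])/K[0,0],(v-K[1,2])/K[1,1],1.]);e=c["eye"]
    return e+r*(z-e[2])/r[2]
def proj(c,p):
    q=(np.asarray(p)-c["eye"])@c["attitude"];K=c["intrinsics"];return K[0,0]*q[0]/q[2]+K[0,2],K[1,1]*q[1]/q[2]+K[1,2]
E
python3 - <<'E'
from h import *
a=np.load("pics/top0.npz");im,d=a["im"],a["d"]
c=robot.get_calibration("top");W=world(c,d)
crop=cv2.resize(im[110:275,105:435],None,fx=2.4,fy=2.4,interpolation=cv2.INTER_CUBIC)
cv2.imwrite("pics/topcrop.png",crop[:,:,::-1])
z=np.clip(W[...,2],0,.2)/.2*255
zc=cv2.applyColorMap(cv2.resize(z[110:275,105:435].astype(np.uint8),None,fx=2.4,fy=2.4,interpolation=cv2.INTER_NEAREST),cv2.COLORMAP_JET)
cv2.imwrite("pics/topz.png",zc)
m=((W[...,2]>.012)).astype(np.uint8);m[:110]=0;m[275:]=0;m[:,:105]=0;m[:,435:]=0
n,l,s,cc=cv2.connectedComponentsWithStats(m)
for i in range(1,n):
    if s[i,4]<15: continue
    k=l==i; p=W[k]; top=p[:,2]>p[:,2].max()-.008
    print(i,s[i],cc[i].round(1),"mean",p.mean(0).round(4),"zmax",p[:,2].max().round(4),"topc",p[top].mean(0).round(4), top.sum())
E
```

```text
2 [ 184  110   57   36 1886] [211.2 126.5] mean [0.8044 0.1167 0.0306] zmax 1.4964 topc [ 0.3889 -0.0414  1.4964] 10
21 [261 125  24  24 240] [272.2 136.3] mean [ 0.7686 -0.1127  0.0242] zmax 0.0341 topc [ 0.7648 -0.1133  0.0281] 83
33 [116 132  16  50 397] [122.6 152.4] mean [0.7066 0.4477 0.0265] zmax 1.4964 topc [ 0.3889 -0.0414  1.4964] 2
48 [340 144  27  31 375] [353.6 160.4] mean [ 0.6683 -0.4068  0.0635] zmax 1.4964 topc [ 0.3889 -0.0414  1.4964] 1
49 [ 369  146   66   60 3207] [403.4 175.5] mean [ 0.6118 -0.5834  0.0697] zmax 1.4964 topc [ 0.3889 -0.0414  1.4964] 11
56 [146 153  48  33 292] [168.2 167.9] mean [0.6451 0.273  0.0377] zmax 1.4964 topc [ 0.3889 -0.0414  1.4964] 2
70 [ 222  161   52   68 1979] [249.2 196.4] mean [ 0.5386 -0.0266  0.0458] zmax 1.4964 topc [ 0.3889 -0.0414  1.4964] 10
93 [299 179  14  14 150] [305.6 185.4] mean [ 0.5756 -0.2297  0.0702] zmax 0.0894 topc [ 0.5754 -0.2307  0.0837] 41
106 [327 191  15  14 161] [334.  197.6] mean [ 0.5306 -0.3296  0.0779] zmax 1.4964 topc [ 0.3889 -0.0414  1.4964] 1
116 [136 197   8   7  17] [139.  199.1] mean [0.515  0
[... 1620 characters left out ...]
opc [0.3981 0.2912 0.0141] 20
235 [153 237  10   8  24] [158.  240.7] mean [0.3778 0.3096 0.0134] zmax 0.017 topc [0.3778 0.3096 0.0134] 24
238 [164 238  13  11  37] [169.2 242.3] mean [0.372  0.2681 0.0141] zmax 0.0196 topc [0.372  0.2681 0.0141] 37
247 [147 240   8   7  20] [150.3 242.7] mean [0.3705 0.3374 0.0149] zmax 0.0191 topc [0.3705 0.3374 0.0149] 20
265 [159 246   6  10  20] [160.6 251. ] mean [0.3402 0.2987 0.0141] zmax 0.0179 topc [0.3402 0.2987 0.0141] 20
269 [358 247  18  12 149] [366.2 252.7] mean [ 0.3367 -0.4362  0.0841] zmax 0.1357 topc [ 0.3358 -0.4433  0.1323] 20
271 [140 248  14  12  61] [146.2 253.8] mean [0.33   0.3512 0.0143] zmax 0.0198 topc [0.33   0.3512 0.0143] 61
```

View pics/topcrop.png

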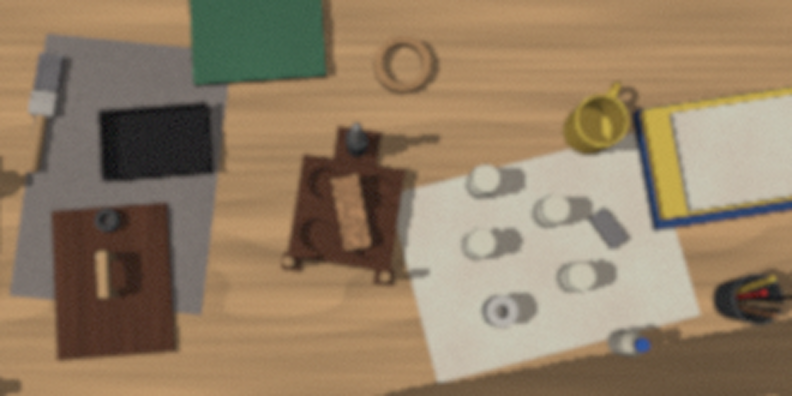

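View pics/topz.png

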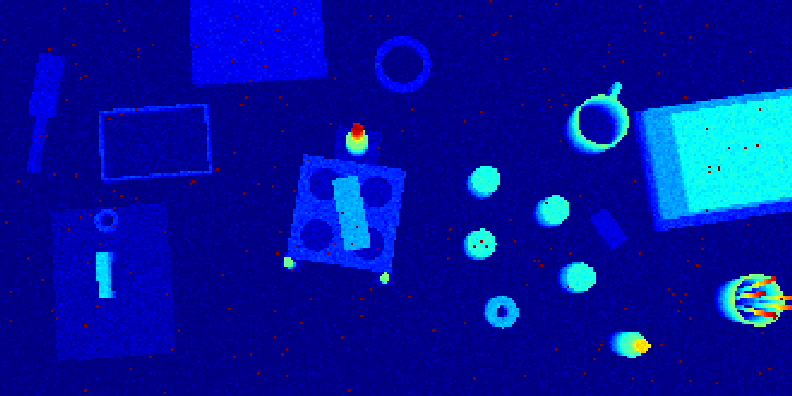

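The top crop shows the block over the bores at crop (350,212). The carrier's rod is at (357,138), its posts at (291,262) and (384,277). The cover's boss is at (107,219) and its handle at (103,275). Next I get the carrier, block, tray and cover poses.

Run:
```python
from h import *
a=np.load("pics/top0.npz");im,d=a["im"],a["d"]
c=robot.get_calibration("top");W=world(c,d)
def reg(u0,u1,v0,v1,z0,z1):
    s=W[v0:v1,u0:u1].reshape(-1,3);return s[(s[:,2]>z0)&(s[:,2]<z1)]
def rect(p,name):
    r=cv2.minAreaRect(p[:,:2].astype(np.float32)*1000);print(name,len(p),r,p.mean(0).round(4))
rect(reg(228,270,178,222,.045,.075),"block")
rect(reg(222,276,174,224,.022,.075),"carrier")
rect(reg(246,262,158,176,.16,.25),"rodtop")
rect(reg(220,232,214,225,.085,.12),"post+");rect(reg(255,275,220,232,.085,.12),"post-")
rect(reg(144,198,150,188,.022,.05),"tray")
rect(reg(140,160,208,240,.05,.08),"handle")
rect(reg(125,180,195,262,.004,.02),"cover")
rect(reg(143,158,195,208,.022,.045),"boss")
for n,u0,u1,v0,v1 in [("a",295,315,176,196),("b",325,345,188,207),("c",294,315,202,221),("d",335,355,216,235)]:
    rect(reg(u0,u1,v0,v1,.065,.1),n)
rect(reg(303,325,230,250,.045,.08),"collar")
```

```text
block 332 ((530.9246826171875, -32.27773666381836), (109.2027816772461, 39.71431350708008), 10.664131164550781) [ 0.5306 -0.0323  0.0588]
carrier 1408 ((530.846923828125, -24.56732177734375), (160.21273803710938, 188.42782592773438), 81.48127746582031) [ 0.5313 -0.0255  0.0391]
rodtop 23 ((636.2810668945312, -40.65715026855469), (13.472766876220703, 14.880484580993652), 88.36338806152344) [ 0.6351 -0.041   0.1829]
post+ 15 ((455.59490966796875, 59.102806091308594), (10.525039672851562, 10.900870323181152), 0.8112570643424988) [0.4551 0.0596 0.0969]
post- 12 ((432.6527099609375, -82.26494598388672), (9.864105224609375, 10.009188652038574), 45.23012161254883) [ 0.4328 -0.0818  0.098 ]
tray 217 ((645.0642700195312, 272.85638427734375), (111.1840591430664, 170.968017578125), 4.465830326080322) [0.6462 0.2737 0.0311]
handle 103 ((437.6719055175781, 337.45843505859375), (65.72525024414062, 17.476699829101562), 4.292987823486328) [0.4379 0.3358 0.0666]
cover 2894 ((425.86322021484375, 335.8094177246094), (247.5489959716797, 202.88128662109375), 1.2597661018371582) [0.4255 0.3345 0.0105]
boss 56 ((522.0140991210938, 342.2620544433594), (33.46455764770508, 33.515655517578125), 55.17330551147461) [0.5214 0.3435 0.0323]
a 110 ((578.8421020507812, -232.5452880859375), (39.289058685302734, 39.354225158691406), 17.034639358520508) [ 0.5788 -0.2327  0.0803]
b 112 ((533.6207275390625, -335.47613525390625), (37.48750686645508, 40.795318603515625), 46.90514373779297) [ 0.5337 -0.3352  0.0807]
c 107 ((483.5020446777344, -225.26312255859375), (39.013710021972656, 39.95933151245117), 18.63282585144043) [ 0.4836 -0.2252  0.0811]
d 114 ((435.01324462890625, -370.8626403808594), (39.743648529052734, 38.83603286743164), 89.9028549194336) [ 0.4339 -0.3706  0.0807]
collar 127 ((383.2257995605469, -256.9437255859375), (46.09297180175781, 45.27488327026367), 66.66706848144531) [ 0.3829 -0.2564  0.0607]
```

The top-view depth gives:

| Item | Position (m) | Yaw |
|---|---|---|
| Carrier | (0.5325, -0.025) | -8.7° |
| Block | (0.531, -0.032) | +10.7° |
| Tray | (0.645, 0.273) | +4.5° |
| Cover handle | (0.438, 0.337) | about 3.8° |

Next is a helper that turns targets into tool-frame increments.

```bash
cat >> h.py <<'E'
from scipy.spatial.transform import Rotation as Rn
def Rd(yaw):
    a=np.deg2rad(yaw);x=np.array([np.cos(a),np.sin(a),0]);z=np.array([0,0,-1.]);return np.stack([x,np.cross(z,x),z],1)
def goto(p,yaw):
    s=robot.state();R=s["tcp_rot"];d=R.T@(np.array(p)-s["ee_pos"])*1000
    r=Rn.from_matrix(R.T@Rd(yaw)).as_rotvec(degrees=True)
    print("->",np.round(p,4),yaw,"inc",d.round(1),r.round(2));return d,r
def st():
    s=robot.state();R=s["tcp_rot"];print("t",round(s["time"],2),"tcp",s["ee_pos"].round(4),"yaw",np.rad2deg(np.arctan2(R[1,0],R[0,0])).round(2),"tilt",np.rad2deg(np.arccos(-R[2,2])).round(2),"F",s["wrist_force"].round(1),"op",round(s["opening"],4),"q",np.rad2deg(s["q"]).round(0))
E
python3 - <<'E'
from h import *
st();goto((0.531,-0.032,0.23),106);goto((0.531,-0.032,0.23),190.7)
E
```

```text
t 0.15 tcp [ 0.2184 -0.5583  0.2306] yaw 21.36 tilt 0.08 F [-0.1  0.2 -0.5] op 0.0855 q [-75.  21.  87.   0.  73.  -7.]
-> [ 0.531 -0.032  0.23 ] 106 inc [ 482.8 -376.3    1.3] [-6.000e-02 -7.000e-02 -8.464e+01]
-> [ 0.531 -0.032  0.23 ] 190.7 inc [ 482.8 -376.3    1.3] [ 0.0000e+00 -1.2000e-01 -1.6934e+02]
```

Call:
{"op": "jog_arm", "data": {
  "increments": [
    [48, -38, 0, 0, 0, -8.5, 1],
    [97, -75, 0, 0, 0, -17, 1],
    [145, -113, 0, 0, 0, -25.5, 1],
    [193, -150, 0, 0, 0, -34, 1],
    [241, -188, 0, 0, 0, -42.5, 1],
    [290, -226, 0, 0, 0, -51, 1],
    [338, -263, 0, 0, 0, -59.5, 1],
    [386, -301, 0, 0, 0, -68, 1],
    [434, -339, 0, 0, 0, -76.5, 1],
    [483, -376, 0, 0, 0, -85, 1],
    [483, -376, 0, 0, 0, -95, 1],
    [483, -376, 0, 0, 0, -105, 1],
    [483, -376, 0, 0, 0, -115, 1],
    [483, -376, 0, 0, 0, -125, 1],
    [483, -376, 0, 0, 0, -135, 1],
    [483, -376, 0, 0, 0, -145, 1],
    [483, -376, 0, 0, 0, -155, 1],
    [483, -376, 0, 0, 0, -165, 1],
    [483, -376, 0, 0, 0, -169.3, 1],
    [483, -376, 0, 0, 0, -169.3, 1]
  ]
}}

```text
time: 2.65
ee_pos: [0.5311, -0.0321, 0.231]
tcp_rot: [[-0.983, -0.184, -0.001], [-0.184, 0.983, 0.002], [0.001, 0.002, -1.0]]
wrist_force: [0.6, -0.1, 0.2]
opening: 0.0855
```

Run:
```python
from h import *
st()
c=robot.get_calibration("wrist");im,d=robot.get_image("wrist")
cv2.imwrite("pics/w1.png",im[:,:,::-1]);np.savez("pics/w1.npz",im=im,d=d,**c)
W=world(c,d)
p=W.reshape(-1,3);ok=(p[:,2]>.046)&(p[:,2]<.07)&(abs(p[:,0]-.531)<.09)&(abs(p[:,1]+.03)<.06)
print(cv2.minAreaRect(p[ok,:2].astype(np.float32)*1000),np.median(p[ok],0))
goto((0.531,-0.032,0.037),190.7)
```

```text
t 2.65 tcp [ 0.5311 -0.0321  0.231 ] yaw -169.38 tilt 0.1 F [ 0.6 -0.1  0.2] op 0.0855 q [ -11.   15.   95.    0.   70. -112.]
((547.3739013671875, -29.35955047607422), (144.59877014160156, 46.21330261230469), 6.509151935577393) [ 0.52725564 -0.03214759  0.0582807 ]
-> [ 0.531 -0.032  0.037] 190.7 inc [ -0.   -0.2 194.1] [ 0.09 -0.03 -0.13]
```

View pics/w1.png

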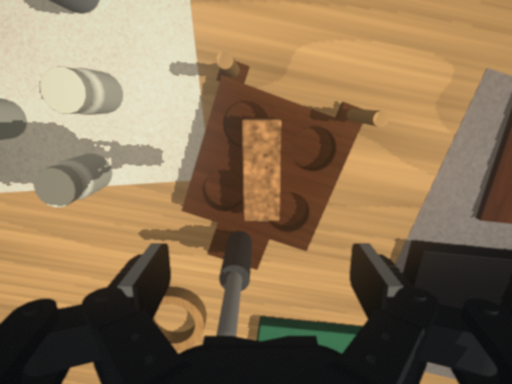

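The wrist view shows the block upright in the picture, (243..281, 120..220), centred between the fingers with the rod clear. I'll go down and grip.

Call:
{"op": "jog_arm", "data": {
  "increments": [
    [0, 0, 60, 0, 0, 0, 1],
    [0, 0, 120, 0, 0, 0, 1],
    [0, 0, 165, 0, 0, 0, 1],
    [0, 0, 185, 0, 0, 0, 1],
    [0, 0, 193, 0, 0, 0, 1],
    [0, 0, 193, 0, 0, 0, 1],
    [0, 0, 193, 0, 0, 0, 0.3],
    [0, 0, 193, 0, 0, 0, 0.3],
    [0, 0, 193, 0, 0, 0, 0.3],
    [0, 0, 193, 0, 0, 0, 0.3],
    [0, 0, 193, 0, 0, 0, 0.3],
    [0, 0, 193, 0, 0, 0, 0.3],
    [0, 0, 150, 0, 0, 0, 0.3],
    [0, 0, 90, 0, 0, 0, 0.3],
    [0, 0, 30, 0, 0, 0, 0.3],
    [0, 0, 0, 0, 0, 0, 0.3]
  ],
  "squeeze": 40
}}

```text
time: 4.7
ee_pos: [0.5325, -0.0324, 0.2351]
tcp_rot: [[-0.983, -0.183, 0.005], [-0.183, 0.983, 0.0], [-0.005, -0.0, -1.0]]
wrist_force: [0.4, -0.1, -1.3]
opening: 0.039
```

Run:
```python
from h import *
st()
goto((0.645,0.273,0.20),94.5)
```

```text
t 4.7 tcp [ 0.5325 -0.0324  0.2351] yaw -169.44 tilt 0.27 F [ 0.4 -0.1 -1.3] op 0.039 q [ -11.   15.   95.    0.   70. -112.]
-> [0.645 0.273 0.2  ] 94.5 inc [-166.4  279.6   35.7] [ 0.21  0.22 96.06]
```

Call:
{"op": "jog_arm", "data": {
  "increments": [
    [-17, 28, 0, 0, 0, 9.6, 0.3],
    [-40, 67, 0, 0, 0, 19, 0.3],
    [-67, 112, 0, 0, 0, 29, 0.3],
    [-92, 154, 0, 0, 0, 38, 0.3],
    [-117, 196, 0, 0, 0, 48, 0.3],
    [-142, 238, 0, 0, 0, 58, 0.3],
    [-158, 266, 0, 0, 0, 67, 0.3],
    [-166, 280, 0, 0, 0, 77, 0.3],
    [-166, 280, 20, 0, 0, 86, 0.3],
    [-166, 280, 60, 0, 0, 96, 0.3],
    [-166, 280, 100, 0, 0, 96, 0.3],
    [-166, 280, 140, 0, 0, 96, 0.3],
    [-166, 280, 160, 0, 0, 96, 0.3],
    [-166, 280, 160, 0, 0, 96, 0.3]
  ]
}}

```text
time: 6.45
ee_pos: [0.644, 0.273, 0.0744]
tcp_rot: [[-0.08, 0.997, 0.002], [0.997, 0.08, -0.0], [-0.001, 0.002, -1.0]]
wrist_force: [-0.9, 0.3, -0.3]
opening: 0.0389
```

Run:
```python
from h import *
st()
goto((0.645,0.273,0.012),94.5)
im,d=robot.get_image("wrist");cv2.imwrite("pics/w2.png",im[:,:,::-1])
```

```text
t 6.45 tcp [0.644  0.273  0.0744] yaw 94.56 tilt 0.1 F [-0.9  0.3 -0.3] op 0.0389 q [17. 37. 82. -0. 61. 13.]
-> [0.645 0.273 0.012] 94.5 inc [-0.   0.9 62.4] [0.09 0.04 0.06]
```

View pics/w2.png

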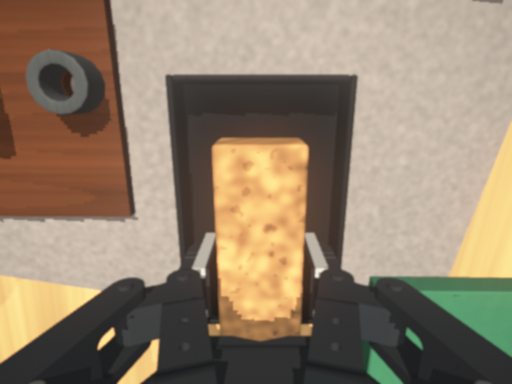

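The block hangs lined up inside the tray walls (tray 170..355, block 212..308). I'll lower it and release.

Call:
{"op": "jog_arm", "data": {
  "increments": [
    [0, 1, 30, 0, 0, 0, 0.3],
    [0, 1, 50, 0, 0, 0, 0.3],
    [0, 1, 58, 0, 0, 0, 0.3],
    [0, 1, 62, 0, 0, 0, 0.3],
    [0, 1, 62, 0, 0, 0, 0.3],
    [0, 1, 62, 0, 0, 0, 0.62],
    [0, 1, 62, 0, 0, 0, 0.62],
    [0, 1, 62, 0, 0, 0, 0.62],
    [0, 1, 50, 0, 0, 0, 0.62],
    [0, 1, 10, 0, 0, 0, 0.62],
    [0, 1, -50, 0, 0, 0, 0.62],
    [0, 1, -110, 0, 0, 0, 0.62],
    [0, 1, -160, 0, 0, 0, 0.62]
  ]
}}

```text
time: 8.12
ee_pos: [0.6459, 0.2736, 0.24]
tcp_rot: [[-0.08, 0.997, 0.008], [0.997, 0.08, 0.001], [0.001, 0.008, -1.0]]
wrist_force: [0.7, 0.5, -0.4]
opening: 0.0532
```

Run:
```python
from h import *
st()
im,d=robot.get_image("wrist");cv2.imwrite("pics/w3.png",im[:,:,::-1])
c=robot.get_calibration("top");im,d=robot.get_image("top");cv2.imwrite("pics/t3.png",im[:,:,::-1]);np.savez("pics/t3.npz",im=im,d=d)
# view carrier from wrist: camera 72mm along tool x(yaw 81.3), put TCP so camera centre over carrier
goto((0.525,-0.14,0.24),81.3)
```

```text
t 8.12 tcp [0.6459 0.2736 0.24  ] yaw 94.57 tilt 0.44 F [ 0.7  0.5 -0.4] op 0.0532 q [17. 28. 72. -0. 79. 13.]
-> [ 0.525 -0.14   0.24 ] 81.3 inc [-403.5 -157.1    0.9] [ 1.01 -0.3  13.27]
```

View pics/w3.png

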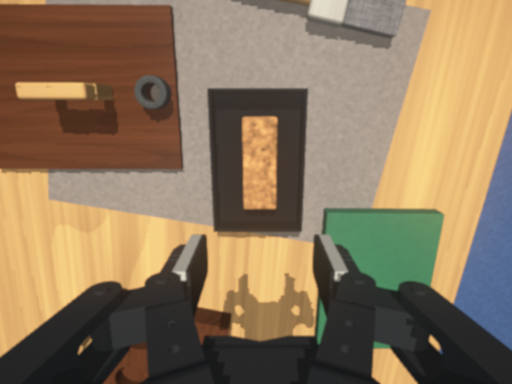

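The block lies flat in the tray, at (241..278, 117..210). Next I look at the bare carrier from the wrist at yaw 81.

Call:
{"op": "jog_arm", "data": {
  "increments": [
    [-55, -22, 0, 0, 0, 2, 0.62],
    [-110, -44, -5, 0, 0, 4, 0.62],
    [-165, -68, -10, 0, 0, 6, 0.62],
    [-220, -90, -15, 0, 0, 9, 0.62],
    [-275, -114, -20, 0, 0, 11, 0.62],
    [-320, -136, -20, 0, 0, 13, 0.62],
    [-334, -147, -20, 0.5, 0, 13.3, 1],
    [-334, -147, -20, 0.5, 0, 13.3, 1],
    [-334, -147, -20, 0.5, 0, 13.3, 1]
  ]
}}

```text
time: 9.35
ee_pos: [0.5297, -0.0688, 0.2613]
tcp_rot: [[0.151, 0.989, 0.01], [0.989, -0.151, 0.006], [0.007, 0.009, -1.0]]
wrist_force: [0.5, 0.3, 0.7]
opening: 0.0856
```

Run:
```python
from h import *
st()
c=robot.get_calibration("wrist");im,d=robot.get_image("wrist")
cv2.imwrite("pics/w4.png",im[:,:,::-1]);np.savez("pics/w4.npz",im=im,d=d,**c)
W=world(c,d)
z=np.clip(W[...,2],0,.2)/.2*255
cv2.imwrite("pics/w4z.png",cv2.applyColorMap(z.astype(np.uint8),cv2.COLORMAP_JET))
```

```text
t 9.35 tcp [ 0.5297 -0.0688  0.2613] yaw 81.33 tilt 0.63 F [0.5 0.3 0.7] op 0.0856 q [-15.  13.  93.   0.  74.  -7.]
```

View pics/w4.png

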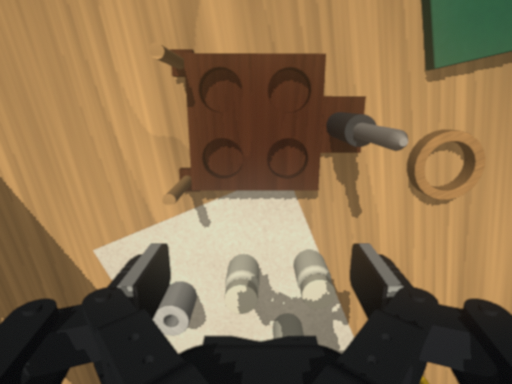

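View pics/w4z.png

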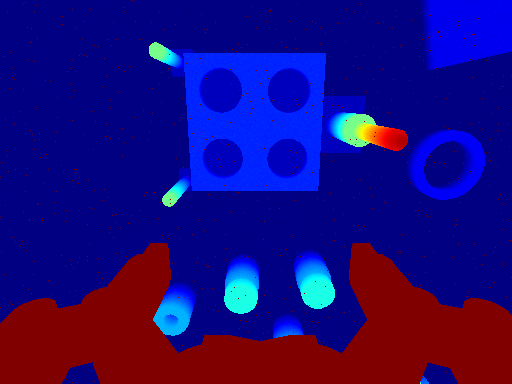

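The picture shows the four bores at about (220,90), (288,90), (222,157) and (287,157). The rod runs from (350,128) to (405,140). Next I measure the bores from the depth mask.

```bash
cat >> h.py <<'E'
def carrier(im,d,c,verbose=True):
    W=world(c,d);m=((W[...,2]>.027)&(W[...,2]<.045)&(np.abs(W[...,0]-.5325)<.11)&(np.abs(W[...,1]+.025)<.11)).astype(np.uint8)
    m=cv2.medianBlur(m,5)
    cs,h=cv2.findContours(m,cv2.RETR_CCOMP,cv2.CHAIN_APPROX_NONE)
    B=[]
    for k,q in enumerate(cs):
        if h[0][k][3]>=0 and cv2.contourArea(q)>300:
            pts=np.array([ray(c,*p[0],.032)[:2] for p in q])
            (x,y),(a,b),_=cv2.fitEllipse(pts.astype(np.float32)*1000);B.append((x,y,a,b))
    return np.array(B),W
E
python3 - <<'E'
from h import *
a=np.load("pics/w4.npz");c=dict(intrinsics=a["intrinsics"],eye=a["eye"],attitude=a["attitude"])
B,W=carrier(a["im"],a["d"],c);print(B.round(1));print("bore centre mean",B[:,:2].mean(0))
o=B[:,:2].mean(0)
ys=B[np.argsort(B[:,0])];lo,hi=ys[:2],ys[2:]
dx=hi[:,:2].mean(0)-lo[:,:2].mean(0);print("x dir",dx,np.rad2deg(np.arctan2(dx[1],dx[0])))
yy=B[np.argsort(B[:,1])];dy=yy[2:,:2].mean(0)-yy[:2,:2].mean(0);print("y dir",dy,np.rad2deg(np.arctan2(-dy[0],dy[1])))
p=W.reshape(-1,3);ok=(p[:,2]>.026)&(p[:,2]<.038)&(abs(p[:,0]-.53)<.1)&(abs(p[:,1]+.025)<.1)
print(np.median(p[ok,2]))
ok=(p[:,2]>.18)&(p[:,2]<.2)&(abs(p[:,0]-.635)<.03)&(abs(p[:,1]+.04)<.03);print("rod tip",p[ok].mean(0),p[ok,2].max(),ok.sum())
ok=(p[:,2]>.12)&(p[:,2]<.18)&(abs(p[:,0]-.635)<.03)&(abs(p[:,1]+.04)<.03);print("rod",p[ok].mean(0),p[ok].min(0),p[ok].max(0))
for x,y in [(.4556,.059),(.4327,-.082)]:
    ok=(p[:,2]>.094)&(p[:,2]<.104)&(abs(p[:,0]-x)<.02)&(abs(p[:,1]-y)<.02);print("post",p[ok].mean(0),ok.sum())
for n,x,y,z0,z1 in [("a",.5788,-.2327,.074,.09),("c",.4836,-.2252,.074,.09),("collar",.383,-.257,.055,.066)]:
    ok=(p[:,2]>z0)&(p[:,2]<z1)&(abs(p[:,0]-x)<.03)&(abs(p[:,1]-y)<.03);
    if ok.sum()>10: print(n,cv2.minEnclosingCircle(p[ok,:2].astype(np.float32)*1000),ok.sum(),np.median(p[ok,2]))
t=np.load("pics/t3.npz");W=world(robot.get_calibration("top"),t["d"]);p=W.reshape(-1,3)
ok=(p[:,2]>.022)&(p[:,2]<.045)&(abs(p[:,0]-.5325)<.1)&(abs(p[:,1]+.025)<.1);print(cv2.minAreaRect(p[ok,:2].astype(np.float32)*1000))
E
```

```text
[[565.9 -68.3  49.4  50.3]
 [487.6 -56.1  49.3  50.3]
 [578.    9.9  49.9  50.1]
 [499.9  22.1  49.9  50.2]]
bore centre mean [532.85910034 -23.10948348]
x dir [ 78.15716553 -12.19580984] -8.86903202050244
y dir [12.22320557 78.20235491] -8.883582585747234
0.03236281214137357
rod tip [ 0.63444028 -0.0386152   0.18564663] 0.19239208578298134 359
rod [ 0.63103757 -0.03711949  0.15378826] [ 0.62821698 -0.04747184  0.12004045] [ 0.64272371 -0.03167092  0.17999819]
post [0.45554878 0.0613314  0.09821407] 219
post [ 0.4334322  -0.08005943  0.09810846] 157
a ((578.8472900390625, -231.9104766845703), 20.97379493713379) 849 0.08024659746525792
c ((484.1100158691406, -223.89390563964844), 20.969261169433594) 839 0.08022678571734537
collar ((382.4547119140625, -255.2565155029297), 24.332775115966797) 769 0.06021836392353275
((536.41552734375, -25.167457580566406), (160.02015686035156, 195.7173614501953), 81.22895050048828)
```

Bore centres fit well: 79 mm apart, yaw -8.87°, centre (532.9, -23.1). The wrist reading differs from the top view by about 1.5 mm in y. I'll measure the jars with the same wrist camera at the same yaw, so that offset cancels.

Run:
```python
from h import *
goto((0.505,-0.34,0.30),81.1)
```

```text
-> [ 0.505 -0.34   0.3  ] 81.1 inc [-271.7   16.6  -40.4] [ 0.49 -0.39  0.26]
```

Call:
{"op": "jog_arm", "data": {
  "increments": [
    [-55, 4, -10, 0, 0, 0, 1],
    [-110, 8, -20, 0.5, -0.4, 0.3, 1],
    [-170, 11, -30, 0.5, -0.4, 0.3, 1],
    [-225, 14, -40, 0.5, -0.4, 0.3, 1],
    [-262, 17, -40, 0.5, -0.4, 0.3, 1],
    [-272, 17, -40, 0.5, -0.4, 0.3, 1],
    [-272, 17, -40, 0.5, -0.4, 0.3, 1],
    [-272, 17, -40, 0.5, -0.4, 0.3, 1]
  ]
}}

```text
time: 10.4
ee_pos: [0.5058, -0.3384, 0.2994]
tcp_rot: [[0.154, 0.988, -0.001], [0.988, -0.154, 0.001], [0.001, -0.001, -1.0]]
wrist_force: [0.2, 0.1, -1.1]
opening: 0.0852
```

```bash
cat >> h.py <<'E'
def snap(name,cam="wrist"):
    c=robot.get_calibration(cam);im,d=robot.get_image(cam)
    cv2.imwrite(f"pics/{name}.png",im[:,:,::-1]);np.savez(f"pics/{name}.npz",im=im,d=d,**c);return c,im,d,world(c,d)
def circles(c,W,z0,z1,zt):
    m=((W[...,2]>z0)&(W[...,2]<z1)).astype(np.uint8);m=cv2.medianBlur(m,5)
    out=[]
    for q in cv2.findContours(m,cv2.RETR_EXTERNAL,cv2.CHAIN_APPROX_NONE)[0]:
        if len(q)<15 or cv2.contourArea(q)<150: continue
        pts=np.array([ray(c,*p[0],zt)[:2] for p in q])*1000
        (x,y),r=cv2.minEnclosingCircle(pts.astype(np.float32));e=cv2.fitEllipse(pts.astype(np.float32))
        out.append((x,y,r,*e[0],*e[1]))
    return np.array(out)
E
python3 - <<'E'
from h import *
st();c,im,d,W=snap("w5")
print("jars\n",circles(c,W,.073,.087,.080).round(1));print("collar\n",circles(c,W,.054,.066,.060).round(1))
E
```

```text
t 10.4 tcp [ 0.5058 -0.3384  0.2994] yaw 81.16 tilt 0.07 F [ 0.2  0.1 -1.1] op 0.0852 q [-40.  18.  80.   0.  82. -31.]
jars
 [[ 574.1 -574.5   57.5  575.  -571.7   81.7  106.6]
 [ 434.6 -369.7   21.4  434.6 -369.7   40.1   41.8]
 [ 670.9 -409.8   35.8  658.  -398.2   76.9   94.5]
 [ 646.  -388.8   32.   688.4 -428.4  102.1  145.9]
 [ 534.  -334.5   20.9  534.  -334.7   39.9   40.8]
 [ 484.1 -224.8   20.9  484.2 -224.7   40.1   40.8]
 [ 578.8 -232.6   21.   578.9 -232.6   40.3   41.2]]
collar
 [[ 569.2 -516.7   47.6  565.8 -515.2   45.2  102. ]
 [ 670.1 -516.6   41.9  674.  -504.    36.7   79.2]
 [ 675.1 -413.3   34.4  658.1 -398.5   77.6   93. ]
 [ 383.9 -256.4   24.3  384.  -256.1   46.3   47.6]]
```

View pics/w5.png

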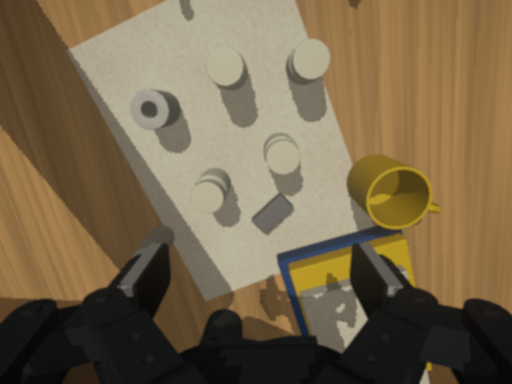

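The wrist and top views agree on the jars to under 1 mm: C (484,-225), A (579,-233), B (534,-335), D (435,-370), collar (384,-256). I'll grasp jar C.

Run:
```python
from h import *
goto((0.4841,-0.2248,0.022),81.1)
```

```text
-> [ 0.4841 -0.2248  0.022 ] 81.1 inc [108.9 -38.7 277.6] [-0.03 -0.03  0.07]
```

Call:
{"op": "jog_arm", "data": {
  "increments": [
    [45, -16, 30, 0, 0, 0, 1],
    [85, -30, 70, 0, 0, 0, 1],
    [109, -39, 120, 0, 0, 0, 1],
    [109, -39, 175, 0, 0, 0, 1],
    [109, -39, 225, 0, 0, 0, 1],
    [109, -39, 262, 0, 0, 0, 1],
    [109, -39, 276, 0, 0, 0, 1],
    [109, -39, 278, 0, 0, 0, 1],
    [109, -39, 278, 0, 0, 0, 0.4],
    [109, -39, 278, 0, 0, 0, 0.4],
    [109, -39, 278, 0, 0, 0, 0.4],
    [109, -39, 278, 0, 0, 0, 0.4],
    [109, -39, 278, 0, 0, 0, 0.4],
    [109, -39, 270, 0, 0, 0, 0.4],
    [109, -39, 250, 0, 0, 0, 0.4],
    [109, -39, 200, 0, 0, 0, 0.4],
    [109, -39, 150, 0, 0, 0, 0.4],
    [109, -39, 135, 0, 0, 0, 0.4],
    [109, -39, 135, 0, 0, 0, 0.4]
  ],
  "squeeze": 40
}}

```text
time: 12.82
ee_pos: [0.4843, -0.225, 0.1656]
tcp_rot: [[0.154, 0.988, 0.002], [0.988, -0.154, -0.001], [-0.0, 0.002, -1.0]]
wrist_force: [-0.2, 0.6, -2.2]
opening: 0.0448
```

Run:
```python
from h import *
st();c,im,d,W=snap("w6")
s=robot.state();R,p=s["tcp_rot"],s["ee_pos"]
T=(W-p)@R
z=np.clip((T[...,2]+.12)/.2,0,1)*255
cv2.imwrite("pics/w6z.png",cv2.applyColorMap(z.astype(np.uint8),cv2.COLORMAP_JET))
m=(abs(T[...,0])<.03)&(abs(T[...,1])<.03)&(T[...,2]<.0)&(T[...,2]>-.08)
v,u=np.nonzero(m);print(u.min(),u.max(),v.min(),v.max(),m.sum());print(np.percentile(T[m][:,2],[1,5,20,50,90]))
B,_=carrier(im,d,c);print(B.round(1))
goto((0.53,-0.069,0.25),81.1)
```

```text
t 12.82 tcp [ 0.4843 -0.225   0.1656] yaw 81.17 tilt 0.1 F [-0.2  0.6 -2.2] op 0.0448 q [-32.  19.  99.   0.  61. -24.]
154 365 203 351 20216
[-0.0795993  -0.07769388 -0.05990903 -0.05801086 -0.02418187]
[]
-> [ 0.53  -0.069  0.25 ] 81.1 inc [160.8  22.1 -85.7] [-0.06 -0.05  0.07]
```

View pics/w6.png

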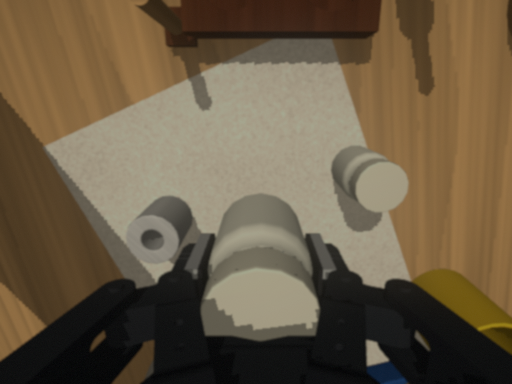

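The jar is held upright between the pads, its lid spanning columns 203 to 320. I'll check the lid centre in the tool frame, then look at the carrier again with the jar in hand.

```bash
cat >> h.py <<'E'
def lid(c,d,R,p,zt=-.058,w=.004):
    T=(world(c,d)-p)@R
    m=((abs(T[...,0])<.035)&(abs(T[...,1])<.035)&(abs(T[...,2]-zt)<w)).astype(np.uint8);m=cv2.medianBlur(m,5)
    q=max(cv2.findContours(m,cv2.RETR_EXTERNAL,cv2.CHAIN_APPROX_NONE)[0],key=cv2.contourArea)
    pts=T[q[:,0,1],q[:,0,0]][:,:2]*1000
    # widest rows: left/right per row
    L=[]
    for v in range(q[:,0,1].min(),q[:,0,1].max()+1):
        u=np.nonzero(m[v])[0]
        if len(u)>5: L.append((v,T[v,u[0],1]*1000,T[v,u[-1],1]*1000,T[v,u[0],0]*1000))
    return pts,np.array(L)
E
python3 - <<'E'
from h import *
a=np.load("pics/w6.npz");c=dict(intrinsics=a["intrinsics"],eye=a["eye"],attitude=a["attitude"])
s=robot.state();pts,L=lid(c,a["d"],s["tcp_rot"],s["ee_pos"])
print(L[::6].round(1), L[:,1].min(),L[:,2].max())
print("mid y median",np.median((L[:,1]+L[:,2])/2), "xmax",pts[:,0].max())
E
```

```text
[[261.   -1.    2.6  21. ]
 [267.   -8.   10.5  19. ]
 [273.  -11.1  14.6  16.5]
 [279.  -13.9  16.8  13.9]
 [285.  -15.   18.5  12.7]
 [291.  -32.3  35.2  11.5]
 [297.  -31.2  33.9  11.5]
 [303.  -35.   20.4   5.7]
 [309.  -34.9  21.1   4. ]
 [315.  -18.2  20.9   2.6]
 [321.  -17.7  20.7   1.2]
 [327.  -17.2  20.1  -1.4]
 [333.  -17.   19.9  -3.7]
 [339.   -1.2   3.9  -6.4]] -35.24138381765545 35.173061065071586
mid y median 1.3693993569746132 xmax 71.34753088413004
```

Call:
{"op": "jog_arm", "data": {
  "increments": [
    [20, 3, -60, 0, 0, 0, 0.4],
    [70, 10, -85, 0, 0, 0, 0.4],
    [125, 17, -85, 0, 0, 0, 0.4],
    [155, 22, -85, 0, 0, 0, 0.4],
    [161, 22, -85, 0, 0, 0, 0.4],
    [161, 22, -85, 0, 0, 0, 0.4],
    [161, 22, -85, 0, 0, 0, 0.4],
    [161, 22, -85, 0, 0, 0, 0.4]
  ]
}}

```text
time: 13.88
ee_pos: [0.5296, -0.0698, 0.249]
tcp_rot: [[0.155, 0.988, -0.001], [0.988, -0.155, 0.001], [0.001, -0.001, -1.0]]
wrist_force: [0.5, 0.6, -2.0]
opening: 0.0448
```

Run:
```python
from h import *
st();c,im,d,W=snap("w7")
B,W=carrier(im,d,c);print(B.round(1));print("centre",B[:,:2].mean(0))
B0=B[np.argsort(B[:,0])];dx=B0[2:,:2].mean(0)-B0[:2,:2].mean(0);print(np.hypot(*dx),np.rad2deg(np.arctan2(dx[1],dx[0])))
c2,im,d,W=snap("t7","top")
t=np.load("pics/t7.npz");B,W=carrier(im,d,c2);print("top",B.round(1),B[:,:2].mean(0))
```

```text
t 13.88 tcp [ 0.5296 -0.0698  0.249 ] yaw 81.09 tilt 0.09 F [ 0.5  0.6 -2. ] op 0.0448 q [-15.  14.  93.   0.  73.  -6.]
[[566.  -68.4  49.6  49.8]
 [487.7 -56.   49.4  50. ]
 [578.1   9.8  49.8  50.1]
 [499.9  22.1  49.7  50.1]]
centre [532.92162323 -23.14781284]
79.15401920325071 -8.952061946713728Traceback (most recent call last):
  File "<stdin>", line 6, in <module>
IndexError: too many indices for array: array is 1-dimensional, but 2 were indexed
```

View pics/w7.png

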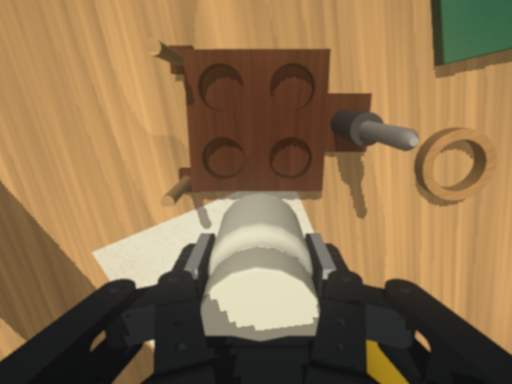

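The lid reads about (+1.3, +1.6) mm in the tool frame. The bores read 79.15 mm apart where 80 is true, which suggests a scale error of about 1% in the wrist camera. I'll apply a corrected focal length and recompute.

Run:
```python
from h import *
for f in (1,.9894):
  for n in ("w4","w7","w5"):
    a=np.load(f"pics/{n}.npz");K=a["intrinsics"].copy();K[0,0]*=f;K[1,1]*=f
    c=dict(intrinsics=K,eye=a["eye"],attitude=a["attitude"]);W=world(c,a["d"])
    if n!="w5":
        B,_=carrier(a["im"],a["d"],c);B0=B[np.argsort(B[:,0])];dx=B0[2:,:2].mean(0)-B0[:2,:2].mean(0)
        p=W.reshape(-1,3);ok=(p[:,2]>.026)&(p[:,2]<.038)&(abs(p[:,0]-.53)<.1)&(abs(p[:,1]+.025)<.1)
        print(f,n,"centre",B[:,:2].mean(0).round(2),np.hypot(*dx).round(2),np.rad2deg(np.arctan2(dx[1],dx[0])).round(2),"z",np.median(p[ok,2]).round(4))
        ok=(p[:,2]<.004)&(p[:,2]>-.02);q=p[ok];A=np.c_[q[:,:2],np.ones(len(q))];print("  table plane",np.linalg.lstsq(A,q[:,2],rcond=None)[0].round(4))
    J=circles(c,W,.073,.087,.080)
    print("  jars",[tuple(j[:3].round(1)) for j in J if 19<j[2]<23])
a=np.load("pics/w6.npz");K=a["intrinsics"].copy();K[:2,:2]*=.9894
c=dict(intrinsics=K,eye=a["eye"],attitude=a["attitude"])
s=robot.state()
```

```text
1 w4 centre [532.86 -23.11] 79.1 -8.87 z 0.0324
  table plane [-0.0007 -0.0006  0.0008]
  jars [(np.float64(484.3), np.float64(-222.1), np.float64(22.4)), (np.float64(577.9), np.float64(-230.0), np.float64(22.7))]
1 w7 centre [532.92 -23.15] 79.15 -8.95 z 0.0324
  table plane [-0.0006 -0.0001  0.0007]
  jars []
  jars [(np.float64(434.6), np.float64(-369.7), np.float64(21.4)), (np.float64(534.0), np.float64(-334.5), np.float64(20.9)), (np.float64(484.1), np.float64(-224.8), np.float64(20.9)), (np.float64(578.8), np.float64(-232.6), np.float64(21.0))]
0.9894 w4 centre [532.93 -22.29] 79.92 -8.87 z 0.0321
  table plane [-0.001  -0.0034  0.0006]
  jars [(np.float64(484.0), np.float64(-223.6), np.float64(22.8))]
0.9894 w7 centre [533.02 -22.33] 80.01 -8.92 z 0.0321
  table plane [-0.001  -0.0029  0.0006]
  jars []
  jars [(np.float64(433.9), np.float64(-369.7), np.float64(21.7)), (np.float64(534.4), np.float64(-334.1), np.float64(21.1)), (np.float64(484.2), np.float64(-223.1), np.float64(21.0)), (np.float64(579.5), np.float64(-231.2), np.float64(21.2))]
```

Run:
```python
from h import *
goto((0.4979,0.0221,0.050),81.1)
```

```text
-> [0.4979 0.0221 0.05  ] 81.1 inc [ 85.5 -45.4 199.3] [-0.06 -0.04  0.  ]
```

Call:
{"op": "jog_arm", "data": {
  "increments": [
    [40, -22, 20, 0, 0, 0, 0.4],
    [75, -40, 50, 0, 0, 0, 0.4],
    [85.5, -45.4, 100, 0, 0, 0, 0.4],
    [85.5, -45.4, 150, 0, 0, 0, 0.4],
    [85.5, -45.4, 180, 0, 0, 0, 0.4],
    [85.5, -45.4, 188, 0, 0, 0, 0.4],
    [85.5, -45.4, 190, 0, 0, 0, 0.4],
    [85.5, -45.4, 194, 0, 0, 0, 0.4],
    [85.5, -45.4, 197, 0, 0, 0, 0.4],
    [85.5, -45.4, 200, 0, 0, 0, 0.4]
  ]
}}

```text
time: 15.22
ee_pos: [0.4984, 0.022, 0.0498]
tcp_rot: [[0.155, 0.988, 0.0], [0.988, -0.155, 0.001], [0.001, 0.0, -1.0]]
wrist_force: [-1.0, -0.2, -1.5]
opening: 0.0446
```

Run:
```python
from h import *
st();goto((0.4979,0.0221,0.034),81.1)
```

```text
t 15.22 tcp [0.4984 0.022  0.0498] yaw 81.1 tilt 0.05 F [-1.  -0.2 -1.5] op 0.0446 q [ -5.  27. 109.   0.  44.   3.]
-> [0.4979 0.0221 0.034 ] 81.1 inc [-0.  -0.5 15.8] [ 0.01 -0.04  0.  ]
```

There is no contact force with the base below the rim, so the jar is entering the bore. I'll lower it to the floor, release and rise.

Call:
{"op": "jog_arm", "data": {
  "increments": [
    [0, 0, 4, 0, 0, 0, 0.4],
    [0, 0, 8, 0, 0, 0, 0.4],
    [0, 0, 12, 0, 0, 0, 0.4],
    [0, 0, 15, 0, 0, 0, 0.4],
    [0, 0, 15.5, 0, 0, 0, 0.4]
  ]
}}

```text
time: 15.85
ee_pos: [0.4983, 0.0221, 0.0351]
tcp_rot: [[0.155, 0.988, 0.0], [0.988, -0.155, 0.001], [0.001, 0.0, -1.0]]
wrist_force: [-3.6, 0.1, 18.0]
opening: 0.0445
```

Call:
{"op": "jog_arm", "data": {
  "increments": [
    [0, 0, 0, 0, 0, 0, 0.7],
    [0, 0, 0, 0, 0, 0, 0.7],
    [0, 0, 0, 0, 0, 0, 0.7],
    [0, 0, -20, 0, 0, 0, 0.7],
    [0, 0, -60, 0, 0, 0, 0.7],
    [0, 0, -110, 0, 0, 0, 0.7],
    [-30, 0, -165, 0, 0, 0, 0.7],
    [-70, 5, -205, 0, 0, 0, 1],
    [-90, 10, -215, 0, 0, 0, 1],
    [-90, 10, -215, 0, 0, 0, 1]
  ]
}}

```text
time: 17.1
ee_pos: [0.495, -0.0699, 0.251]
tcp_rot: [[0.157, 0.988, 0.003], [0.988, -0.157, -0.0], [0.0, 0.003, -1.0]]
wrist_force: [-0.7, -0.4, -0.1]
opening: 0.0857
```

Run:
```python
from h import *
st();c,im,d,W=snap("w8")
print(circles(c,W,.085,.098,.092).round(1))
goto((0.5788,-0.2316,0.022),81.1)
```

```text
t 17.1 tcp [ 0.495  -0.0699  0.251 ] yaw 80.98 tilt 0.15 F [-0.7 -0.4 -0.1] op 0.0857 q [-16.  11.  97.   0.  72.  -7.]
[[498.7  22.6  20.6 498.7  22.6  40.2  40.3]]
-> [ 0.5788 -0.2316  0.022 ] 81.1 inc [-147.9  109.   227.8] [ 0.01 -0.06 -0.08]
```

View pics/w8.png

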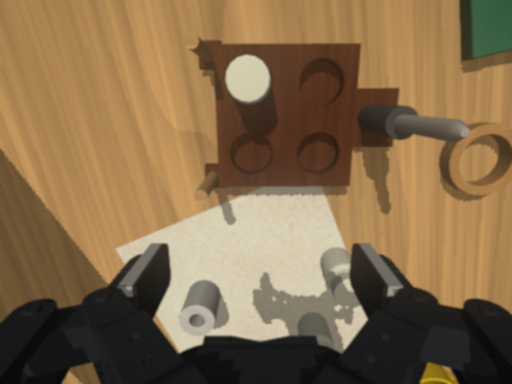

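Jar C is seated in bore2: floor contact at 18 N, lid at (248,78). I'll fetch jar A for bore3.

Call:
{"op": "jog_arm", "data": {
  "increments": [
    [-45, 33, 10, 0, 0, 0, 1],
    [-95, 70, 40, 0, 0, 0, 1],
    [-138, 102, 80, 0, 0, 0, 1],
    [-148, 109, 130, 0, 0, 0, 1],
    [-148, 109, 185, 0, 0, 0, 1],
    [-148, 109, 215, 0, 0, 0, 1],
    [-148, 109, 228, 0, 0, 0, 1],
    [-148, 109, 229, 0, 0, 0, 1],
    [-148, 109, 229, 0, 0, 0, 0.4],
    [-148, 109, 229, 0, 0, 0, 0.4],
    [-148, 109, 229, 0, 0, 0, 0.4],
    [-148, 109, 229, 0, 0, 0, 0.4],
    [-148, 109, 229, 0, 0, 0, 0.4],
    [-148, 109, 220, 0, 0, 0, 0.4],
    [-148, 109, 180, 0, 0, 0, 0.4],
    [-148, 109, 130, 0, 0, 0, 0.4],
    [-148, 109, 90, 0, 0, 0, 0.4],
    [-148, 109, 85, 0, 0, 0, 0.4]
  ]
}}

```text
time: 19.4
ee_pos: [0.5808, -0.233, 0.1689]
tcp_rot: [[0.156, 0.988, 0.007], [0.988, -0.156, -0.002], [-0.001, 0.007, -1.0]]
wrist_force: [0.1, 0.2, -2.5]
opening: 0.0448
```

Run:
```python
from h import *
st();goto((0.5777,0.0107,0.050),81.1);goto((0.545,-0.06,0.16),81.1)
```

```text
t 19.4 tcp [ 0.5808 -0.233   0.1689] yaw 81.01 tilt 0.4 F [ 0.1  0.2 -2.5] op 0.0448 q [-28.  26.  88.   0.  66. -19.]
-> [0.5777 0.0107 0.05  ] 81.1 inc [240.4 -41.9 118.3] [ 0.4   0.07 -0.09]
-> [ 0.545 -0.06   0.16 ] 81.1 inc [165.3 -62.4   8.3] [ 0.4   0.07 -0.09]
```

Call:
{"op": "jog_arm", "data": {
  "increments": [
    [50, -20, 8, 0.4, 0, 0, 0.4],
    [105, -42, 8, 0.4, 0, 0, 0.4],
    [160, -58, 8, 0.4, 0, 0, 0.4],
    [205, -54, 8, 0.4, 0, 0, 0.4],
    [232, -46, 30, 0.4, 0, 0, 0.4],
    [240.4, -42, 70, 0.4, 0, 0, 0.4],
    [240.4, -42, 95, 0.4, 0, 0, 0.4],
    [240.4, -42, 102, 0.4, 0, 0, 0.4],
    [240.4, -42, 102, 0.4, 0, 0, 0.4],
    [240.4, -42, 102, 0.4, 0, 0, 0.4]
  ]
}}

```text
time: 20.65
ee_pos: [0.5783, 0.0105, 0.0672]
tcp_rot: [[0.157, 0.988, 0.001], [0.988, -0.157, -0.001], [-0.001, 0.002, -1.0]]
wrist_force: [0.9, -0.6, -1.4]
opening: 0.0444
```

Run:
```python
from h import *
st();s=robot.state();c,im,d,W=snap("w9");pts,L=lid(c,d,s["tcp_rot"],s["ee_pos"])
print(L[::5].round(1));goto((0.5777,0.0107,0.050),81.1)
c,im,d,W=snap("s9","side")
```

```text
t 20.65 tcp [0.5783 0.0105 0.0672] yaw 80.99 tilt 0.11 F [ 0.9 -0.6 -1.4] op 0.0444 q [-6. 30. 99. -0. 52.  3.]
[[266.   -4.2   4.9  20. ]
 [271.   -8.6   9.9  17.4]
 [276.  -11.4  12.5  16.9]
 [281.  -13.6  15.   14.2]
 [286.  -15.1  16.7  13.5]
 [291.  -33.4  33.9  11.4]
 [296.  -32.4  33.5  11.6]
 [301.  -31.5  32.8  11.8]
 [306.  -19.3   0.7   5.2]
 [311.  -18.9  19.9   4.9]
 [316.  -18.7  19.5   2.9]
 [321.  -18.3  19.4   1.6]
 [326.  -18.4  19.2  -0.5]
 [331.  -18.1  19.3  -2.3]
 [336.   -7.1   8.1  -4.7]]
-> [0.5777 0.0107 0.05  ] 81.1 inc [ 0.1 -0.7 17.4] [ 0.11  0.06 -0.11]
```

View pics/w9.png

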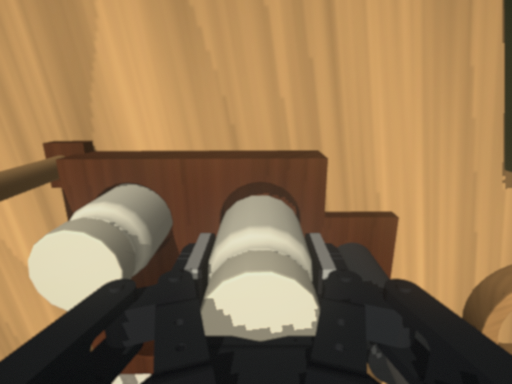

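The held jar lines up over bore3, with its lid offset only about 0.6 mm. I'll lower it slowly.

Call:
{"op": "jog_arm", "data": {
  "increments": [
    [0, 0, 8, 0, 0, 0, 0.4],
    [0, 0, 13, 0, 0, 0, 0.4],
    [0, 0, 17, 0, 0, 0, 0.4],
    [0, 0, 21, 0, 0, 0, 0.4],
    [0, 0, 26, 0, 0, 0, 0.4]
  ]
}}

```text
time: 21.38
ee_pos: [0.5784, 0.0105, 0.0411]
tcp_rot: [[0.157, 0.988, 0.002], [0.988, -0.157, -0.001], [-0.001, 0.002, -1.0]]
wrist_force: [0.2, 0.7, -0.2]
opening: 0.0447
```

Call:
{"op": "jog_arm", "data": {
  "increments": [
    [0, 0, 3, 0, 0, 0, 0.4],
    [0, 0, 6, 0, 0, 0, 0.4],
    [0, 0, 6.5, 0, 0, 0, 0.4],
    [0, 0, 6.5, 0, 0, 0, 0.7],
    [0, 0, 6.5, 0, 0, 0, 0.7],
    [0, 0, 6.5, 0, 0, 0, 0.7],
    [0, 0, -15, 0, 0, 0, 0.7],
    [0, 0, -60, 0, 0, 0, 0.7],
    [-10, -10, -115, 0, 0, 0, 0.7],
    [-55, -20, -165, 0, 0, 0, 0.7],
    [-110, -20, -200, 0, 0, 0, 1],
    [-165, -20, -220, 0, 0, 0, 1],
    [-180, -20, -220, 0, 0, 0, 1],
    [-180, -20, -220, 0, 0, 0, 1]
  ]
}}

```text
time: 23.12
ee_pos: [0.5296, -0.1645, 0.2609]
tcp_rot: [[0.159, 0.987, 0.001], [0.987, -0.159, -0.001], [-0.001, 0.002, -1.0]]
wrist_force: [-0.2, 0.3, -1.2]
opening: 0.0855
```

Run:
```python
from h import *
st();c,im,d,W=snap("w10")
print("seated",circles(c,W,.085,.1,.092).round(1));print("jars",circles(c,W,.073,.085,.080).round(1))
c,im,d,W=snap("t10","top")
p=W.reshape(-1,3)
for n,x,y,z0 in [("b",.5337,-.3352,.07),("d",.434,-.3706,.07),("collar",.383,-.2569,.05)]:
    ok=(p[:,2]>z0)&(p[:,2]<z0+.025)&(abs(p[:,0]-x)<.04)&(abs(p[:,1]-y)<.04)
    if ok.sum(): print(n,cv2.minAreaRect(p[ok,:2].astype(np.float32)*1000),ok.sum())
goto((0.534,-0.3345,0.022),81.1)
```

```text
t 23.12 tcp [ 0.5296 -0.1645  0.2609] yaw 80.86 tilt 0.1 F [-0.2  0.3 -1.2] op 0.0855 q [-24.  15.  90.  -0.  75. -15.]
seated [[433.  -80.3   9.  432.8 -80.6  13.5  18.1]
 [636.6 -39.7  17.9 636.4 -39.7  30.5  34.5]]
jars [[ 433.7 -365.5   22.3  434.  -360.5   28.2   44.5]
 [ 533.8 -332.5   22.4  533.8 -332.7   40.8   43.8]]
b ((531.3253173828125, -340.7038269042969), (28.9539852142334, 40.2239875793457), 61.51347732543945) 84
d ((435.1075134277344, -371.01885986328125), (39.08539962768555, 39.05139923095703), 89.20235443115234) 114
collar ((377.28411865234375, -272.4626159667969), (12.93985366821289, 34.90656280517578), 69.00428771972656) 33
-> [ 0.534  -0.3345  0.022 ] 81.1 inc [-169.3   31.4  238.1] [-0.01 -0.02 -0.1 ]
```

View pics/w10.png

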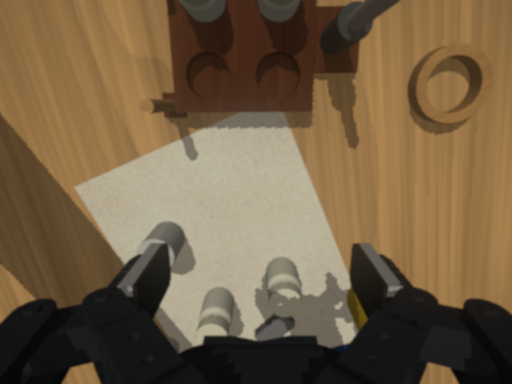

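Jars B and D stand where they were measured. I'll fetch jar B for bore1.

Call:
{"op": "jog_arm", "data": {
  "increments": [
    [-50, 9, 20, 0, 0, 0, 1],
    [-105, 20, 60, 0, 0, 0, 1],
    [-150, 28, 100, 0, 0, 0, 1],
    [-169, 31.4, 145, 0, 0, 0, 1],
    [-169, 31.4, 195, 0, 0, 0, 1],
    [-169, 31.4, 225, 0, 0, 0, 1],
    [-169, 31.4, 238, 0, 0, 0, 1],
    [-169, 31.4, 238.5, 0, 0, 0, 1],
    [-169, 31.4, 238.5, 0, 0, 0, 0.4],
    [-169, 31.4, 238.5, 0, 0, 0, 0.4],
    [-169, 31.4, 238.5, 0, 0, 0, 0.4],
    [-169, 31.4, 238.5, 0, 0, 0, 0.4],
    [-169, 31.4, 238.5, 0, 0, 0, 0.4],
    [-169, 31.4, 230, 0, 0, 0, 0.4],
    [-169, 31.4, 190, 0, 0, 0, 0.4],
    [-169, 31.4, 140, 0, 0, 0, 0.4],
    [-169, 31.4, 95, 0, 0, 0, 0.4],
    [-169, 31.4, 90, 0, 0, 0, 0.4]
  ]
}}

```text
time: 25.48
ee_pos: [0.5361, -0.3359, 0.1746]
tcp_rot: [[0.156, 0.988, 0.006], [0.988, -0.156, -0.004], [-0.003, 0.007, -1.0]]
wrist_force: [-0.1, 0.2, -0.9]
opening: 0.0444
```

Run:
```python
from h import *
st();goto((0.5657,-0.0680,0.066),81.1)
```

```text
t 25.48 tcp [ 0.5361 -0.3359  0.1746] yaw 81.0 tilt 0.43 F [-0.1  0.2 -0.9] op 0.0444 q [-38.  26.  86.   0.  67. -29.]
-> [ 0.5657 -0.068   0.066 ] 81.1 inc [269.6 -13.4 107.5] [ 0.39  0.2  -0.1 ]
```

Call:
{"op": "jog_arm", "data": {
  "increments": [
    [50, -6, 0, 0.4, 0.2, 0, 0.4],
    [105, -15, 0, 0.4, 0.2, 0, 0.4],
    [160, -20, 0, 0.4, 0.2, 0, 0.4],
    [215, -18, 5, 0.4, 0.2, 0, 0.4],
    [255, -15, 30, 0.4, 0.2, 0, 0.4],
    [269.6, -13.4, 75, 0.4, 0.2, 0, 0.4],
    [269.6, -13.4, 100, 0.4, 0.2, 0, 0.4],
    [269.6, -13.4, 107, 0.4, 0.2, 0, 0.4],
    [269.6, -13.4, 107, 0.4, 0.2, 0, 0.4],
    [269.6, -13.4, 107, 0.4, 0.2, 0, 0.4]
  ]
}}

```text
time: 26.72
ee_pos: [0.5665, -0.0686, 0.0675]
tcp_rot: [[0.157, 0.988, 0.002], [0.988, -0.157, -0.0], [-0.0, 0.002, -1.0]]
wrist_force: [0.2, -1.1, -0.8]
opening: 0.0442
```

Run:
```python
from h import *
st();s=robot.state();c,im,d,W=snap("w11");pts,L=lid(c,d,s["tcp_rot"],s["ee_pos"])
print(L[::5].round(1));goto((0.5657,-0.068,0.050),81.1)
print(circles(c,W,.085,.1,.092).round(1))
```

```text
t 26.73 tcp [ 0.5665 -0.0686  0.0675] yaw 80.96 tilt 0.09 F [ 0.2 -1.1 -0.8] op 0.0442 q [-14.  29. 100.   0.  51.  -5.]
[[267.   -3.2   4.9  19.9]
 [272.   -7.8   9.3  18. ]
 [277.  -11.6  12.9  15.9]
 [282.  -13.6  14.6  14.2]
 [287.  -14.9  16.5  12.6]
 [292.  -33.1  33.5  11.6]
 [297.  -32.1  33.3  11.9]
 [302.  -35.1  32.3   6. ]
 [307.  -19.4  20.2   4.3]
 [312.  -19.   19.9   4.2]
 [317.  -18.7  19.7   2.4]
 [322.  -18.3  19.5   1.2]
 [327.  -18.1  19.5  -0.8]
 [332.  -17.9  19.   -3. ]
 [337.   -5.4   6.1  -4.9]]
-> [ 0.5657 -0.068   0.05  ] 81.1 inc [ 0.4 -1.  17.7] [ 0.11  0.01 -0.14]
[[567.4 -65.9  37.7 568.  -62.4  31.2  61.2]
 [637.1 -40.   19.6 637.2 -39.9  31.8  39. ]
 [578.9   9.9  20.7 578.9   9.9  40.6  40.6]
 [501.   21.6  21.9 502.7  21.4  38.5  42.2]]
```

View pics/w11.png

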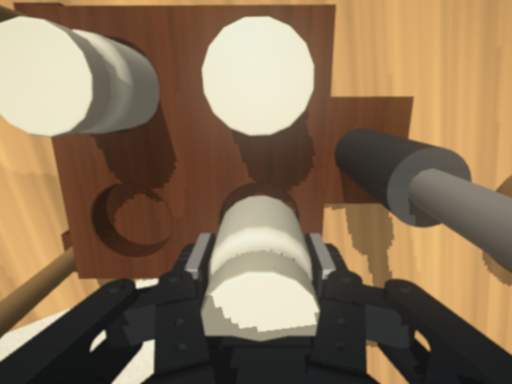

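Jar A is seated at (258,75), and jar B hangs over bore1 with the rod clear. I'll lower it.

Call:
{"op": "jog_arm", "data": {
  "increments": [
    [0.4, -0.5, 8, 0, 0, 0, 0.4],
    [0.4, -0.5, 13, 0, 0, 0, 0.4],
    [0.4, -0.5, 17, 0, 0, 0, 0.4],
    [0.4, -0.5, 21, 0, 0, 0, 0.4],
    [0.4, -0.5, 26, 0, 0, 0, 0.4]
  ]
}}

```text
time: 27.4
ee_pos: [0.5663, -0.0681, 0.0414]
tcp_rot: [[0.157, 0.988, 0.002], [0.988, -0.157, -0.0], [-0.0, 0.002, -1.0]]
wrist_force: [0.5, 0.2, -1.2]
opening: 0.0443
```

Call:
{"op": "jog_arm", "data": {
  "increments": [
    [0, 0, 3, 0, 0, 0, 0.4],
    [0, 0, 6, 0, 0, 0, 0.4],
    [0, 0, 6.5, 0, 0, 0, 0.4],
    [0, 0, 6.5, 0, 0, 0, 0.7],
    [0, 0, 6.5, 0, 0, 0, 0.7],
    [0, 0, 6.5, 0, 0, 0, 0.7],
    [0, 0, -15, 0, 0, 0, 0.7],
    [0, 0, -60, 0, 0, 0, 0.7],
    [-20, -10, -105, 0, 0, 0, 0.7],
    [-70, -30, -140, 0, 0, 0, 0.7],
    [-120, -50, -160, 0, 0, 0, 1],
    [-170, -70, -160, 0, 0, 0, 1],
    [-200, -80, -160, 0, 0, 0, 1],
    [-200, -80, -160, 0, 0, 0, 1]
  ]
}}

```text
time: 29.15
ee_pos: [0.4547, -0.2548, 0.2014]
tcp_rot: [[0.16, 0.987, 0.002], [0.987, -0.16, -0.001], [-0.001, 0.002, -1.0]]
wrist_force: [-0.0, 0.8, 0.7]
opening: 0.0855
```

Run:
```python
from h import *
st();c,im,d,W=snap("w12")
print("jars",circles(c,W,.073,.087,.080).round(1))
goto((0.4345,-0.3700,0.022),81.1)
```

```text
t 29.15 tcp [ 0.4547 -0.2548  0.2014] yaw 80.77 tilt 0.14 F [-0.   0.8  0.7] op 0.0855 q [-37.  16.  98.   0.  66. -28.]
jars [[ 434.3 -368.3   22.4  434.2 -368.3   40.5   44.4]
 [ 653.2 -388.7   35.8  654.9 -390.3   51.9   65.4]]
-> [ 0.4345 -0.37    0.022 ] 81.1 inc [-118.2   -2.3  179.2] [ 0.12 -0.01 -0.27]
```

View pics/w12.png

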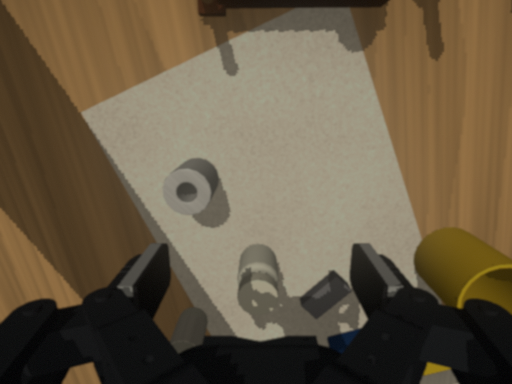

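Jar D is at (258,290) and the collar at (188,190), both undisturbed. I'll take jar D to bore0.

Call:
{"op": "jog_arm", "data": {
  "increments": [
    [-50, -1, 20, 0, 0, 0, 1],
    [-95, -2, 50, 0, 0, 0, 1],
    [-118, -2, 90, 0, 0, 0, 1],
    [-118, -2, 135, 0, 0, 0, 1],
    [-118, -2, 165, 0, 0, 0, 1],
    [-118, -2, 179, 0, 0, 0, 1],
    [-118, -2, 179.5, 0, 0, 0, 1],
    [-118, -2, 179.5, 0, 0, 0, 0.4],
    [-118, -2, 179.5, 0, 0, 0, 0.4],
    [-118, -2, 179.5, 0, 0, 0, 0.4],
    [-118, -2, 179.5, 0, 0, 0, 0.4],
    [-118, -2, 179.5, 0, 0, 0, 0.4],
    [-118, -2, 170, 0, 0, 0, 0.4],
    [-118, -2, 130, 0, 0, 0, 0.4],
    [-118, -2, 80, 0, 0, 0, 0.4],
    [-118, -2, 35, 0, 0, 0, 0.4],
    [-118, -2, 30, 0, 0, 0, 0.4]
  ]
}}

```text
time: 31.32
ee_pos: [0.4362, -0.3717, 0.1756]
tcp_rot: [[0.159, 0.987, 0.007], [0.987, -0.159, -0.006], [-0.005, 0.008, -1.0]]
wrist_force: [-0.3, -0.5, -1.6]
opening: 0.0445
```

Run:
```python
from h import *
st();goto((0.4867,-0.0556,0.066),81.1)
```

```text
t 31.32 tcp [ 0.4362 -0.3717  0.1756] yaw 80.83 tilt 0.55 F [-0.3 -0.5 -1.6] op 0.0445 q [-47.  21.  94.   0.  64. -38.]
-> [ 0.4867 -0.0556  0.066 ] 81.1 inc [320.6  -1.5 108.1] [ 0.48  0.27 -0.27]
```

Call:
{"op": "jog_arm", "data": {
  "increments": [
    [45, 0, 0, 0.5, 0.3, 0, 0.4],
    [100, 0, 0, 0.5, 0.3, -0.3, 0.4],
    [160, 0, 0, 0.5, 0.3, -0.3, 0.4],
    [220, 0, 0, 0.5, 0.3, -0.3, 0.4],
    [275, -1, 0, 0.5, 0.3, -0.3, 0.4],
    [312, -1.5, 20, 0.5, 0.3, -0.3, 0.4],
    [320.6, -1.5, 65, 0.5, 0.3, -0.3, 0.4],
    [320.6, -1.5, 98, 0.5, 0.3, -0.3, 0.4],
    [320.6, -1.5, 107, 0.5, 0.3, -0.3, 0.4],
    [320.6, -1.5, 107, 0.5, 0.3, -0.3, 0.4],
    [320.6, -1.5, 107, 0.5, 0.3, -0.3, 0.4]
  ]
}}

```text
time: 32.7
ee_pos: [0.4876, -0.0561, 0.0681]
tcp_rot: [[0.155, 0.988, 0.002], [0.988, -0.155, -0.0], [0.0, 0.002, -1.0]]
wrist_force: [-0.4, 0.7, -1.2]
opening: 0.0444
```

Run:
```python
from h import *
st();s=robot.state();c,im,d,W=snap("w13");pts,L=lid(c,d,s["tcp_rot"],s["ee_pos"])
print(L[::7].round(1));goto((0.4867,-0.0556,0.050),81.1)
print(circles(c,W,.085,.1,.092).round(1))
```

```text
t 32.7 tcp [ 0.4876 -0.0561  0.0681] yaw 81.11 tilt 0.09 F [-0.4  0.7 -1.2] op 0.0444 q [-15.  24. 110.   0.  46.  -6.]
[[266.    0.    2.   20.2]
 [273.   -8.8  10.2  17.7]
 [280.  -12.4  13.9  15.4]
 [287.  -14.9  16.8  12.7]
 [294.  -33.1  33.7  11.1]
 [301.  -34.3  32.3   7.3]
 [308.  -18.5  19.8   6.2]
 [315.  -19.1  20.    2.8]
 [322.  -18.6  19.4   0. ]
 [329.  -18.1  19.4  -1.6]
 [336.   -7.2   8.2  -5.4]]
-> [ 0.4867 -0.0556  0.05  ] 81.1 inc [ 0.3 -1.1 18.2] [ 0.11 -0.01  0.  ]
[[565.2 -66.7  22.9 566.3 -64.9  34.6  47.4]
 [488.2 -53.5  37.6 489.  -49.7  30.9  61.3]
 [576.4   9.7  21.7 574.9   9.9  38.3  42.1]
 [498.9  22.4  20.6 498.9  22.5  40.6  40.6]
 [456.8  54.9   5.1 457.1  53.9   2.6  10.8]]
```

View pics/w13.png

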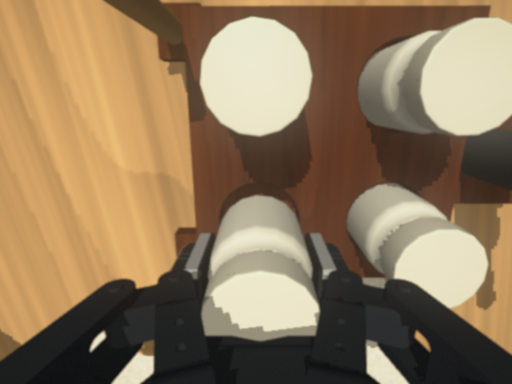

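Three jars stand seated, and jar D hangs over bore0. I'll lower it.

Call:
{"op": "jog_arm", "data": {
  "increments": [
    [0.3, -0.6, 8, 0, 0, 0, 0.4],
    [0.3, -0.6, 13, 0, 0, 0, 0.4],
    [0.3, -0.6, 17, 0, 0, 0, 0.4],
    [0.3, -0.6, 21, 0, 0, 0, 0.4],
    [0.3, -0.6, 26, 0, 0, 0, 0.4]
  ]
}}

```text
time: 33.38
ee_pos: [0.4873, -0.0557, 0.0419]
tcp_rot: [[0.155, 0.988, 0.002], [0.988, -0.155, -0.0], [0.0, 0.002, -1.0]]
wrist_force: [0.3, -0.0, -1.5]
opening: 0.0446
```

Call:
{"op": "jog_arm", "data": {
  "increments": [
    [0, 0, 3, 0, 0, 0, 0.4],
    [0, 0, 6, 0, 0, 0, 0.4],
    [0, 0, 7, 0, 0, 0, 0.4],
    [0, 0, 7, 0, 0, 0, 0.65],
    [0, 0, 7, 0, 0, 0, 0.65],
    [0, 0, 7, 0, 0, 0, 0.65],
    [0, 0, -15, 0, 0, 0, 0.65],
    [0, 0, -65, 0, 0, 0, 0.65],
    [0, 0, -125, 0, 0, 0, 0.65],
    [0, 0, -185, 0, 0, 0, 0.65],
    [25, -8, -230, 0, 0, 5, 1],
    [75, -22, -240, 0, 0, 15, 1],
    [130, -38, -240, 0, 0, 25, 1],
    [185, -54, -240, 0, 0, 35, 1],
    [240, -70, -240, 0, 0, 45, 1],
    [295, -85, -240, 0, 0, 55, 1],
    [345, -99, -240, 0, 0, 65, 1],
    [375, -107, -240, 0, 0, 75, 1],
    [381, -109, -240, 0, 0, 77, 1],
    [381, -109, -240, 0, 0, 77, 1]
  ]
}}

```text
time: 35.88
ee_pos: [0.4376, 0.3382, 0.2815]
tcp_rot: [[0.997, 0.074, 0.002], [0.074, -0.997, -0.0], [0.002, 0.001, -1.0]]
wrist_force: [-0.0, 0.4, 0.4]
opening: 0.0853
```

```bash
cat >> h.py <<'E'
FS=.9894
def snapw(name):
    st();c,im,d,W=snap(name);c=dict(c);K=c["intrinsics"].copy();K[:2,:2]*=FS;c2=dict(c,intrinsics=K);return c,c2,im,d,W
E
python3 - <<'E'
from h import *
c,c2,im,d,W=snapw("w14")
W2=world(c2,d)
for Q in (W,W2):
    p=Q.reshape(-1,3)
    near=(abs(p[:,0]-.45)<.2)&(abs(p[:,1]-.337)<.14)
    ok=near&(p[:,2]>.06)&(p[:,2]<.075)&(abs(p[:,1]-.337)<.05);print("handle",cv2.minAreaRect(p[ok,:2].astype(np.float32)*1000),np.median(p[ok],0))
    ok=near&(p[:,2]>.028)&(p[:,2]<.036)&(p[:,0]>.49);print("boss",cv2.minAreaRect(p[ok,:2].astype(np.float32)*1000),ok.sum(),np.median(p[ok],0))
ct,imt,dt,Wt=snap("t14","top")
B,_=carrier(imt,dt,ct)
p=Wt.reshape(-1,3);ok=(p[:,2]>.082)&(p[:,2]<.1)&(abs(p[:,0]-.53)<.09)&(abs(p[:,1]+.02)<.09)
m=((Wt[...,2]>.083)&(Wt[...,2]<.1)).astype(np.uint8)
n,l,s,cc=cv2.connectedComponentsWithStats(m)
for i in range(1,n):
    if s[i,4]>30: print(i,Wt[l==i].mean(0).round(4),s[i,4],np.median(Wt[l==i][:,2]).round(4))
E
```

```text
t 35.88 tcp [0.4376 0.3382 0.2815] yaw 4.24 tilt 0.1 F [-0.   0.4  0.4] op 0.0853 q [ 31.  14.  88.  -0.  77. 116.]
handle ((437.8026428222656, 339.09039306640625), (67.4836654663086, 15.593243598937988), 3.851410388946533) [0.44014734 0.3394387  0.06821851]
boss ((553.64697265625, 284.3656921386719), (161.66453552246094, 112.67282104492188), 82.54010772705078) 1209 [0.587883   0.33381257 0.03204088]
handle ((438.131591796875, 339.1309814453125), (68.15492248535156, 15.760334014892578), 3.8511903285980225) [0.44048972 0.33948057 0.0681255 ]
boss ((555.1629638671875, 284.67315673828125), (161.95176696777344, 113.74076843261719), 82.4094009399414) 1189 [0.5894905  0.33412836 0.03158461]
1 [ 0.6641 -0.406   0.0901] 96 0.0901
34 [0.5782 0.0082 0.093 ] 105 0.0929
41 [ 0.5662 -0.0696  0.0926] 107 0.0928
53 [0.4981 0.0211 0.0929] 113 0.0931
54 [ 0.4871 -0.0578  0.0929] 106 0.0927
59 [ 0.398  -0.59    0.0933] 35 0.0929
72 [ 0.3364 -0.4383  0.09  ] 52 0.0893
75 [ 0.1168 -0.5281  0.0919] 96 0.0915
88 [0.0747 0.0056 0.0916] 33 0.0939
```

View pics/w14.png

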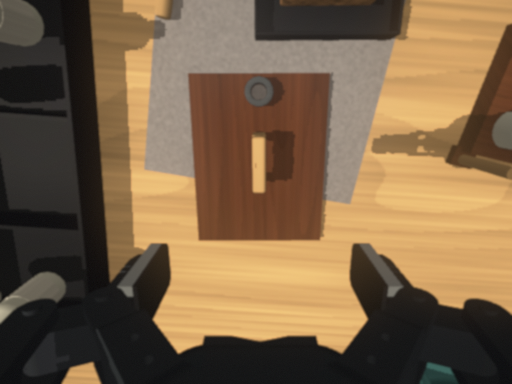

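View pics/t14.png

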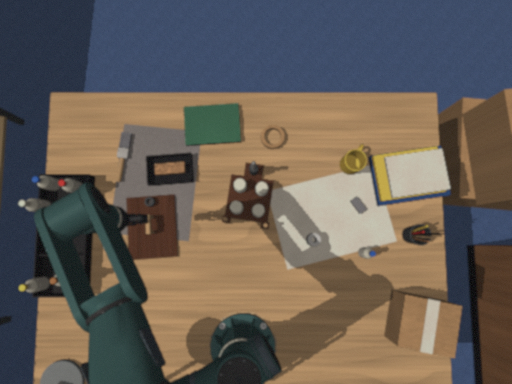

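All four jars read top z≈0.0925, so they are seated. The cover handle is at (259,163) with yaw 3.85°, and the boss is at (259,91). I'll grasp the handle.

Run:
```python
from h import *
goto((0.438,0.339,0.039),3.85)
```

```text
-> [0.438 0.339 0.039] 3.85 inc [-2.000e-01 -2.000e+00  2.426e+02] [ 0.04 -0.1   0.35]
```

Call:
{"op": "jog_arm", "data": {
  "increments": [
    [0, -2, 60, 0, -0.1, 0.4, 1],
    [0, -2, 120, 0, -0.1, 0.4, 1],
    [0, -2, 180, 0, -0.1, 0.4, 1],
    [0, -2, 220, 0, -0.1, 0.4, 0.6],
    [0, -2, 238, 0, -0.1, 0.4, 0.6],
    [0, -2, 242.5, 0, -0.1, 0.4, 0.6],
    [0, -2, 242.5, 0, -0.1, 0.4, 0.6],
    [0, -2, 242.5, 0, -0.1, 0.4, 0],
    [0, -2, 242.5, 0, -0.1, 0.4, 0],
    [0, -2, 242.5, 0, -0.1, 0.4, 0],
    [0, -2, 242.5, 0, -0.1, 0.4, 0],
    [0, -2, 242.5, 0, -0.1, 0.4, 0],
    [0, -2, 242.5, 0, -0.1, 0.4, 0],
    [0, -2, 242.5, 0, -0.1, 0.4, 0]
  ],
  "squeeze": 100
}}

```text
time: 37.72
ee_pos: [0.4389, 0.3395, 0.0404]
tcp_rot: [[0.998, 0.067, 0.002], [0.067, -0.998, 0.0], [0.002, -0.0, -1.0]]
wrist_force: [-0.3, -0.5, 6.4]
opening: 0.0146
```

Run:
```python
from h import *
c,c2,im,d,W=snapw("w15")
```

```text
t 37.73 tcp [0.4389 0.3395 0.0404] yaw 3.83 tilt 0.11 F [-0.3 -0.5  6.4] op 0.0146 q [ 31.  31. 103.  -0.  47. 117.]
```

View pics/w15.png

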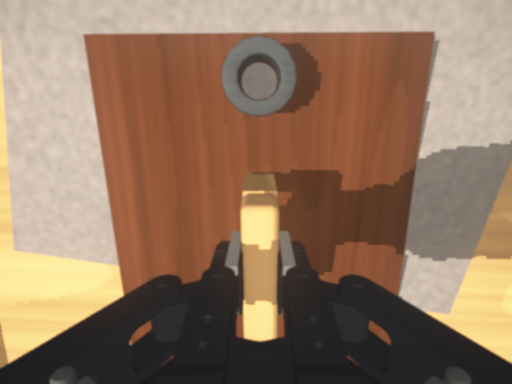

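The handle bar is centred between the pads. The boss is visible at (259,76). I'll lift gently.

Call:
{"op": "jog_arm", "data": {
  "increments": [
    [0, 0, -5, 0, 0, 0, 0],
    [0, 0, -12, 0, 0, 0, 0],
    [0, 0, -30, 0, 0, 0, 0],
    [0, 0, -55, 0, 0, 0, 0],
    [0, 0, -85, 0, 0, 0, 0],
    [0, 0, -115, 0, 0, 0, 0],
    [0, 0, -145, 0, 0, 0, 0],
    [0, 0, -175, 0, 0, 0, 0],
    [0, 0, -205, 0, 0, 0, 0],
    [0, 0, -230, 0, 0, 0, 0],
    [0, 0, -240, 0, 0, 0, 0],
    [0, 0, -240, 0, 0, 0, 0],
    [0, 0, -240, 0, 0, 0, 0],
    [0, 0, -240, 0, 0, 0, 0]
  ]
}}

```text
time: 39.52
ee_pos: [0.4378, 0.339, 0.2792]
tcp_rot: [[0.998, 0.067, -0.0], [0.067, -0.998, -0.001], [-0.0, 0.001, -1.0]]
wrist_force: [-0.6, -0.4, -3.8]
opening: 0.0147
```

Run:
```python
from h import *
c,c2,im,d,W=snapw("w16")
s=robot.state();R,p=s["tcp_rot"],s["ee_pos"];print(s["wrist_torque"])
T=(W-p)@R*1000
m=(abs(T[...,0]-80)<45)&(abs(T[...,1])<60)&(T[...,2]<60)
q=T[m];pl=q[(q[:,2]>24)&(q[:,2]<36)];A=np.c_[pl[:,:2],np.ones(len(pl))];print("plate plane (tool)",np.linalg.lstsq(A,pl[:,2],rcond=None)[0].round(4),len(pl))
b=(abs(T[...,0]-85)<25)&(abs(T[...,1])<25)&(T[...,2]<18)&(T[...,2]>-5)
print("boss z",np.median(T[b][:,2]));mm=b.astype(np.uint8)
cs=cv2.findContours(cv2.medianBlur(mm,3),cv2.RETR_CCOMP,cv2.CHAIN_APPROX_NONE)[0]
for k in cs:
    if len(k)>30:
        e=cv2.fitEllipse(k);print("ell px",e);
goto((0.5527,-0.0255,0.272),-8.9)
```

```text
t 39.52 tcp [0.4378 0.339  0.2792] yaw 3.83 tilt 0.05 F [-0.6 -0.4 -3.8] op 0.0147 q [ 31.  14.  89.  -0.  77. 117.]
[ 0.01192878 -0.08591691 -0.05978041]
plate plane (tool) [ 1.80000e-03 -7.00000e-04  3.02064e+01] 25518
boss z 8.575537236803079
ell px ((258.90728759765625, 75.54946899414062), (74.55612182617188, 79.5005874633789), 0.3364870846271515)
ell px ((258.9017333984375, 77.65428161621094), (40.877891540527344, 43.160003662109375), 2.792527914047241)
-> [ 0.5527 -0.0255  0.272 ] -8.9 inc [ 90.2 371.4   7.7] [ 4.000e-02 -1.000e-02  1.273e+01]
```

View pics/w16.png

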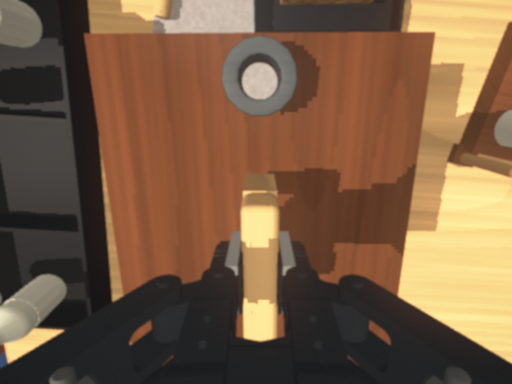

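The cover hangs level: its plate plane is flat in the tool frame. I'll carry it over the rod.

Call:
{"op": "jog_arm", "data": {
  "increments": [
    [5, 20, 2, 0, 0, 1, 0],
    [14, 56, 4, 0, 0, 2.5, 0],
    [24, 98, 7, 0, 0, 4, 0],
    [34, 140, 7, 0, 0, 5.5, 0],
    [44, 182, 7, 0, 0, 7, 0],
    [54, 224, 7, 0, 0, 8.5, 0],
    [64, 266, 7, 0, 0, 10, 0],
    [74, 308, 7, 0, 0, 11.5, 0],
    [83, 342, 7, 0, 0, 12.3, 0],
    [88, 362, 7, 0, 0, 12.7, 0],
    [90, 371, 7, 0, 0, 12.7, 0],
    [90, 371, 7, 0, 0, 12.7, 0],
    [90, 371, 7, 0, 0, 12.7, 0],
    [90, 371, 7, 0, 0, 12.7, 0]
  ]
}}

```text
time: 41.32
ee_pos: [0.5522, -0.0241, 0.2727]
tcp_rot: [[0.988, -0.153, -0.0], [-0.153, -0.988, -0.0], [0.0, 0.0, -1.0]]
wrist_force: [-0.8, -0.5, -3.5]
opening: 0.0144
```

Run:
```python
from h import *
c,c2,im,d,W=snapw("w17")
im2=cv2.resize(im[20:140,180:340],None,fx=5,fy=5,interpolation=cv2.INTER_CUBIC);cv2.imwrite("pics/w17c.png",im2[:,:,::-1])
s=robot.state();R,p=s["tcp_rot"],s["ee_pos"]
T=(W-p)@R*1000
m=(T[...,2]>60)&(T[...,2]<115)&(abs(T[...,0]-85)<14)&(abs(T[...,1])<14)
v,u=np.nonzero(m);print("rod-like px",len(u),u.mean(),v.mean(),T[m].mean(0),np.percentile(T[m][:,2],[2,50,98]) if len(u) else 0)
tip=m&(T[...,2]<np.percentile(T[m][:,2],3)+4);print("tip (tool mm)",T[tip].mean(0),np.mean(np.nonzero(tip),1),W[tip].mean(0))
```

```text
t 41.33 tcp [ 0.5522 -0.0241  0.2727] yaw -8.79 tilt 0.03 F [-0.8 -0.5 -3.5] op 0.0144 q [-10.  15.  89.  -0.  76.  89.]
rod-like px 390 262.07179487179485 82.00256410256411 [85.71473391  2.0640289  87.44303128] [81.66015944 87.51631596 93.04228404]
tip (tool mm) [86.03233482  2.19745157 83.30642176] [ 81.21014493 262.30434783] [ 0.63695992 -0.03954002  0.18942563]
```

View pics/w17c.png

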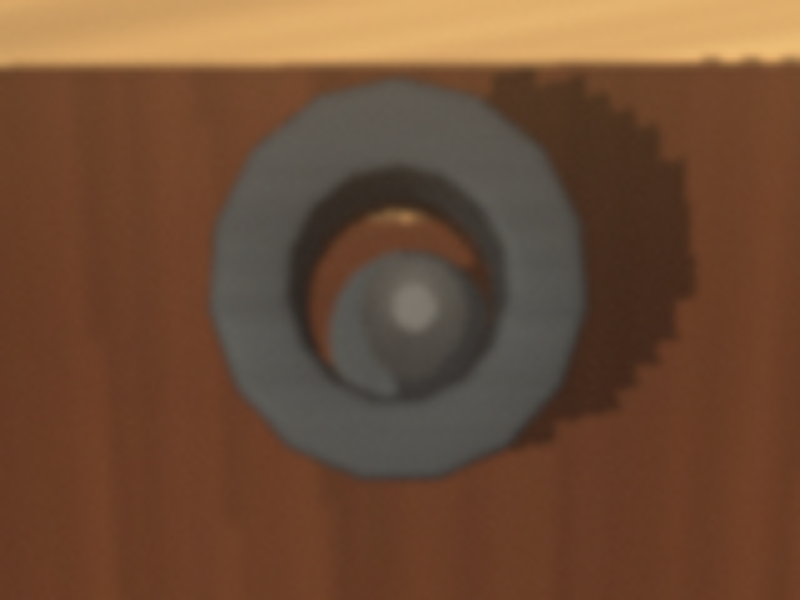

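The tip of the rod shows through the hole at crop (413,305), while the hole rim is centred near (400,285). I'll work out the offset.

Run:
```python
from h import *
a=np.load("pics/w17.npz");s=robot.state();R,p=s["tcp_rot"],s["ee_pos"]
im,d=a["im"],a["d"]
for f in (1,.9894):
    K=a["intrinsics"].copy();K[:2,:2]*=f;c=dict(intrinsics=K,eye=a["eye"],attitude=a["attitude"])
    T=(world(c,d)-p)@R*1000
    def cast(u,v,zt):
        w=ray(c,u,v,p[2]-zt/1000);return ((w-p)@R*1000).round(2)
    b=((abs(T[...,0]-85)<28)&(abs(T[...,1])<28)&(T[...,2]<20)&(T[...,2]>-5)).astype(np.uint8)
    cs=cv2.findContours(cv2.medianBlur(b,3),cv2.RETR_CCOMP,cv2.CHAIN_APPROX_NONE)[0]
    for k in cs:
        if len(k)>30:
            pts=np.array([cast(*q[0],8.5)[:2] for q in k],np.float32);print(f,"ell",cv2.fitEllipse(pts))
    for tz in (82.,):
        print("rod tip",cast(262.6,81.,tz))
```

```text
1 ell ((83.55606079101562, 0.03628690913319588), (34.6408805847168, 34.683738708496094), 127.20169830322266)
1 ell ((82.92632293701172, 0.053115688264369965), (18.636537551879883, 18.804656982421875), 173.52957153320312)
rod tip [86.1   2.39 82.02]
0.9894 ell ((84.08643341064453, 0.03326694667339325), (34.949859619140625, 35.00229263305664), 150.8564453125)
0.9894 ell ((83.47926330566406, 0.0558018833398819), (18.85323715209961, 18.99092674255371), 170.94432067871094)
rod tip [86.87  2.41 82.02]
```

Call:
{"op": "jog_arm", "data": {
  "increments": [
    [1.5, 1.2, 5, 0, 0, 0.1, 0],
    [2.6, 2.4, 15, 0, 0, 0.1, 0],
    [2.6, 2.4, 28, 0, 0, 0.1, 0],
    [2.6, 2.4, 35, 0, 0, 0.1, 0],
    [2.6, 2.4, 36, 0, 0, 0.1, 0],
    [2.6, 2.4, 36, 0, 0, 0.1, 0]
  ]
}}

```text
time: 42.12
ee_pos: [0.5546, -0.027, 0.2368]
tcp_rot: [[0.988, -0.155, 0.0], [-0.155, -0.988, -0.001], [0.0, 0.001, -1.0]]
wrist_force: [0.8, 0.7, -3.7]
opening: 0.0141
```

Run:
```python
from h import *
c,c2,im,d,W=snapw("w18")
im2=cv2.resize(im[20:140,180:340],None,fx=5,fy=5,interpolation=cv2.INTER_CUBIC);cv2.imwrite("pics/w18c.png",im2[:,:,::-1])
s=robot.state();R,p=s["tcp_rot"],s["ee_pos"]
def cast(u,v,zt):
    w=ray(c2,u,v,p[2]-zt/1000);return ((w-p)@R*1000).round(2)
T=(world(c2,d)-p)@R*1000
b=((abs(T[...,0]-85)<28)&(abs(T[...,1])<28)&(T[...,2]<20)&(T[...,2]>-5)).astype(np.uint8)
for k in cv2.findContours(cv2.medianBlur(b,3),cv2.RETR_CCOMP,cv2.CHAIN_APPROX_NONE)[0]:
    if len(k)>30:
        pts=np.array([cast(*q[0],8.5)[:2] for q in k],np.float32);print("ell",cv2.fitEllipse(pts))
g=cv2.cvtColor(im,cv2.COLOR_RGB2GRAY)[60:100,240:285];_,_,_,mx=cv2.minMaxLoc(cv2.GaussianBlur(g,(5,5),0));print("bright",mx[0]+240,mx[1]+60)
m=(T[...,2]>35)&(T[...,2]<60)&(abs(T[...,0]-85)<12)&(abs(T[...,1])<12);v,u=np.nonzero(m);print(len(u),u.mean(),v.mean(),T[m].mean(0),T[m][:,2].min())
```

```text
t 42.12 tcp [ 0.5546 -0.027   0.2368] yaw -8.9 tilt 0.04 F [ 0.8  0.7 -3.7] op 0.0141 q [-10.  17.  92.  -0.  72.  89.]
ell ((83.95459747314453, 0.1444985270500183), (34.86367416381836, 34.9550895690918), 161.14540100097656)
ell ((83.3473129272461, 0.15050667524337769), (18.8358154296875, 18.976497650146484), 9.837186813354492)
bright 257 81
610 258.27213114754096 81.45081967213115 [84.37090773 -0.36640731 49.92593769] 35.00604758603327
```

View pics/w18c.png

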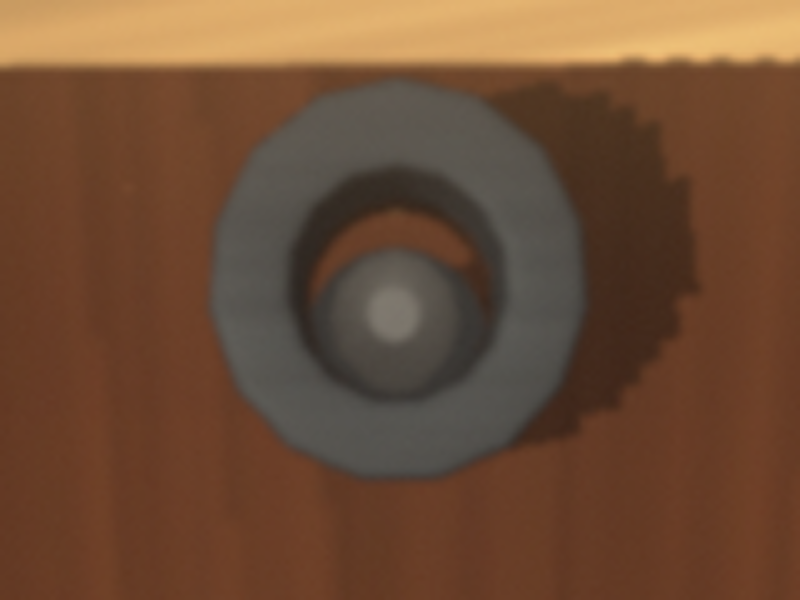

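The rod tip now casts to about (83.7, 0.1) and the hole axis is at (83.7, 0.15), so they are aligned. I'll lower in controlled steps.

Call:
{"op": "jog_arm", "data": {
  "increments": [
    [0, 0, 4, 0, 0, 0, 0],
    [0, 0, 8, 0, 0, 0, 0],
    [0, 0, 12, 0, 0, 0, 0],
    [0, 0, 16, 0, 0, 0, 0],
    [0, 0, 20, 0, 0, 0, 0],
    [0, 0, 25, 0, 0, 0, 0]
  ]
}}

```text
time: 42.92
ee_pos: [0.5549, -0.0271, 0.2117]
tcp_rot: [[0.988, -0.155, 0.001], [-0.155, -0.988, -0.001], [0.001, 0.001, -1.0]]
wrist_force: [-0.2, -0.3, -4.0]
opening: 0.0142
```

Run:
```python
from h import *
c,c2,im,d,W=snapw("w19");print(robot.state()["wrist_torque"])
im2=cv2.resize(im[20:140,180:340],None,fx=5,fy=5,interpolation=cv2.INTER_CUBIC);cv2.imwrite("pics/w19c.png",im2[:,:,::-1])
```

```text
t 42.92 tcp [ 0.5549 -0.0271  0.2117] yaw -8.9 tilt 0.07 F [-0.2 -0.3 -4. ] op 0.0142 q [-10.  18.  94.  -0.  68.  89.]
[-0.04264622 -0.0152552  -0.0219736 ]
```

View pics/w19c.png

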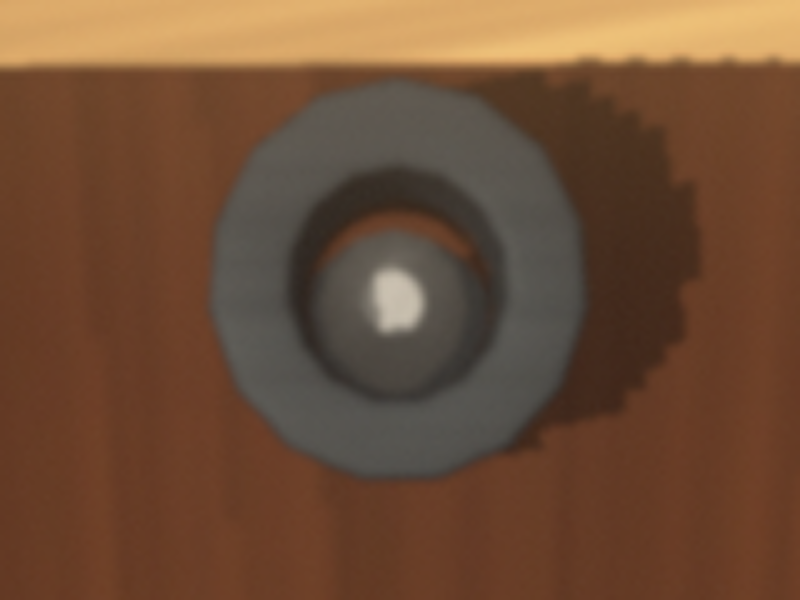

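The rod is inside the hole with no contact force. I'll continue down to just above the shoulder.

Call:
{"op": "jog_arm", "data": {
  "increments": [
    [0, 0, 5, 0, 0, 0, 0],
    [0, 0, 10, 0, 0, 0, 0],
    [0, 0, 15, 0, 0, 0, 0],
    [0, 0, 20, 0, 0, 0, 0],
    [0, 0, 25, 0, 0, 0, 0],
    [0, 0, 30, 0, 0, 0, 0]
  ]
}}

```text
time: 43.72
ee_pos: [0.5544, -0.027, 0.1807]
tcp_rot: [[0.988, -0.155, -0.0], [-0.155, -0.988, -0.0], [-0.0, 0.001, -1.0]]
wrist_force: [0.8, -1.5, -4.0]
opening: 0.0142
```

Run:
```python
from h import *
c,c2,im,d,W=snapw("w20");print(robot.state()["wrist_torque"])
im2=cv2.resize(im[20:140,180:340],None,fx=5,fy=5,interpolation=cv2.INTER_CUBIC);cv2.imwrite("pics/w20c.png",im2[:,:,::-1])
```

```text
t 43.73 tcp [ 0.5544 -0.027   0.1807] yaw -8.9 tilt 0.03 F [ 0.8 -1.5 -4. ] op 0.0142 q [-10.  20.  96.  -0.  65.  89.]
[ 0.0553624  -0.09762627  0.02261152]
```

View pics/w20c.png

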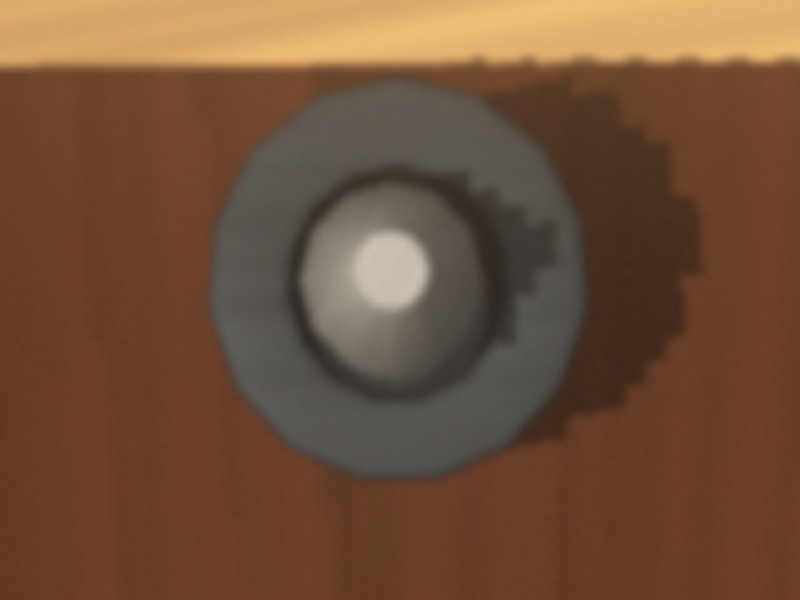

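The rod sits about 0.5 mm to tool -y in the hole. I'll shift by that and keep lowering.

Call:
{"op": "jog_arm", "data": {
  "increments": [
    [0, -0.4, 5, 0, 0, 0, 0],
    [0, -0.4, 10, 0, 0, 0, 0],
    [0, -0.4, 16, 0, 0, 0, 0],
    [0, -0.4, 22, 0, 0, 0, 0],
    [0, -0.4, 28, 0, 0, 0, 0],
    [0, -0.4, 33, 0, 0, 0, 0],
    [0, -0.4, 37, 0, 0, 0, 0],
    [0, -0.4, 38, 0, 0, 0, 0]
  ]
}}

```text
time: 44.78
ee_pos: [0.5538, -0.0266, 0.1417]
tcp_rot: [[0.988, -0.155, -0.002], [-0.155, -0.988, -0.0], [-0.002, 0.0, -1.0]]
wrist_force: [0.5, -0.0, -3.9]
opening: 0.0144
```

Run:
```python
from h import *
c,c2,im,d,W=snapw("w21");print(robot.state()["wrist_torque"])
snap("s21","side")
```

```text
t 44.77 tcp [ 0.5538 -0.0266  0.1417] yaw -8.9 tilt 0.1 F [ 0.5 -0.  -3.9] op 0.0144 q [-10.  23.  98.  -0.  60.  89.]
[ 0.00538372 -0.03484118  0.00575244]
```

View pics/w21.png

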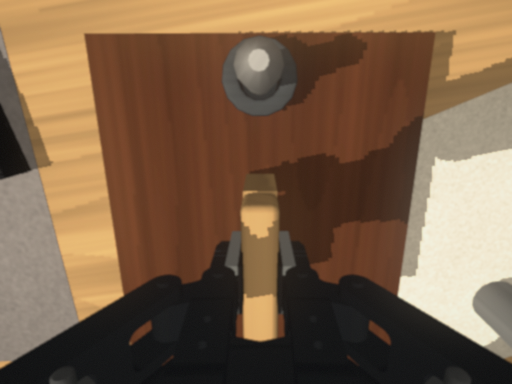

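View pics/s21.png

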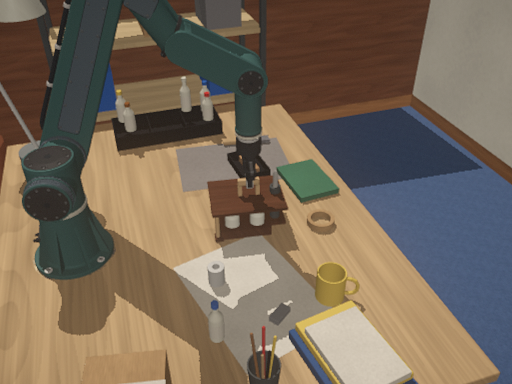

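The cover is on the rod just above its seat, with no contact force. I'll do the last few millimetres slowly.

Call:
{"op": "jog_arm", "data": {
  "increments": [
    [0, 0, 1, 0, 0, 0, 0],
    [0, 0, 2, 0, 0, 0, 0],
    [0, 0, 3, 0, 0, 0, 0],
    [0, 0, 3.5, 0, 0, 0, 0],
    [0, 0, 3.8, 0, 0, 0, 0],
    [0, 0, 3.8, 0, 0, 0, 0]
  ]
}}

```text
time: 45.62
ee_pos: [0.5539, -0.0266, 0.1385]
tcp_rot: [[0.988, -0.155, -0.001], [-0.155, -0.988, -0.0], [-0.001, 0.001, -1.0]]
wrist_force: [-3.0, -0.3, 1.1]
opening: 0.0141
```

Call:
{"op": "jog_arm", "data": {
  "increments": [
    [0, 0, 0.6, 0, 0, 0, 0],
    [0, 0, 1, 0, 0, 0, 0],
    [0, 0, 1, 0, 0, 0, 0]
  ]
}}

```text
time: 46.0
ee_pos: [0.5539, -0.0267, 0.1384]
tcp_rot: [[0.988, -0.155, -0.001], [-0.155, -0.988, -0.001], [-0.001, 0.001, -1.0]]
wrist_force: [-4.2, 0.4, 8.9]
opening: 0.0147
```

Run:
```python
from h import *
st();print(robot.state()["wrist_torque"])
```

```text
t 46.0 tcp [ 0.5539 -0.0267  0.1384] yaw -8.9 tilt 0.07 F [-4.2  0.4  8.9] op 0.0147 q [-10.  23.  98.  -0.  59.  89.]
[ 0.09265788  0.54068261 -0.02044498]
```

The cover is resting, with the force reversed to +9 N. I'll release and rise straight up.

Call:
{"op": "jog_arm", "data": {
  "increments": [
    [0, 0, 0, 0, 0, 0, 0.3],
    [0, 0, 0, 0, 0, 0, 0.45],
    [0, 0, 0, 0, 0, 0, 0.5],
    [0, 0, 0, 0, 0, 0, 0.5],
    [0, 0, -10, 0, 0, 0, 0.5],
    [0, 0, -40, 0, 0, 0, 0.5],
    [0, 0, -90, 0, 0, 0, 0.5],
    [0, 0, -150, 0, 0, 0, 0.5],
    [0, 0, -180, 0, 0, 0, 0.5],
    [0, 0, -180, 0, 0, 0, 0.5],
    [0, 0, -180, 0, 0, 0, 0.5]
  ]
}}

```text
time: 47.38
ee_pos: [0.5535, -0.0264, 0.3178]
tcp_rot: [[0.988, -0.155, -0.002], [-0.155, -0.988, -0.0], [-0.002, 0.001, -1.0]]
wrist_force: [-0.3, -0.0, -1.1]
opening: 0.0429
```

Run:
```python
from h import *
c,c2,im,d,W=snapw("w22")
p=W.reshape(-1,3)
ok=(p[:,2]>.10)&(p[:,2]<.116)&(abs(p[:,0]-.52)<.2)&(abs(p[:,1]+.02)<.15)
q=p[ok];A=np.c_[q[:,:2],np.ones(len(q))];co=np.linalg.lstsq(A,q[:,2],rcond=None)[0];print("plane",co,"tilt deg",np.rad2deg(co[:2]),"z mean",q[:,2].mean(),len(q))
print(cv2.minAreaRect(q[:,:2].astype(np.float32)*1000))
ok=(p[:,2]>.158)&(p[:,2]<.172)&(abs(p[:,0]-.55)<.06)&(abs(p[:,1]+.02)<.04);print("handle",cv2.minAreaRect(p[ok,:2].astype(np.float32)*1000))
ct,imt,dt,Wt=snap("t22","top")
p=Wt.reshape(-1,3)
ok=(p[:,2]>.045)&(p[:,2]<.072)&(abs(p[:,0]-.38)<.08)&(abs(p[:,1]+.257)<.08);
print("collar top",cv2.minAreaRect(p[ok,:2].astype(np.float32)*1000),ok.sum())
```

```text
t 47.38 tcp [ 0.5535 -0.0264  0.3178] yaw -8.9 tilt 0.12 F [-0.3 -0.  -1.1] op 0.0429 q [-10.  13.  85.  -0.  82.  89.]
plane [-4.82182627e-04 -1.43744951e-05  1.08690565e-01] tilt deg [-0.02762703 -0.0008236 ] z mean 0.10842067562131975 26386
((546.8399047851562, -25.511619567871094), (180.86192321777344, 232.6804656982422), 81.1386947631836)
handle ((555.290771484375, -26.632610321044922), (15.70261001586914, 67.74286651611328), 81.40054321289062)
collar top ((382.8424072265625, -256.74188232421875), (46.0361213684082, 45.45841598510742), 21.54360008239746) 128
```

View pics/w22.png

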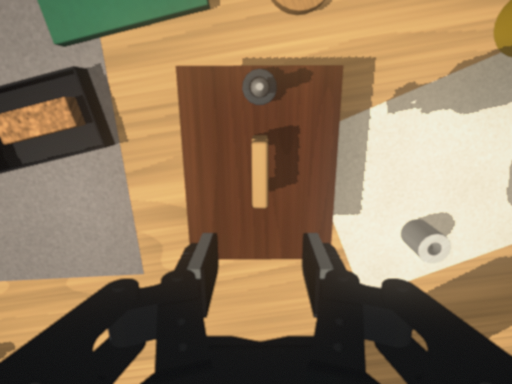

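View pics/t22.png

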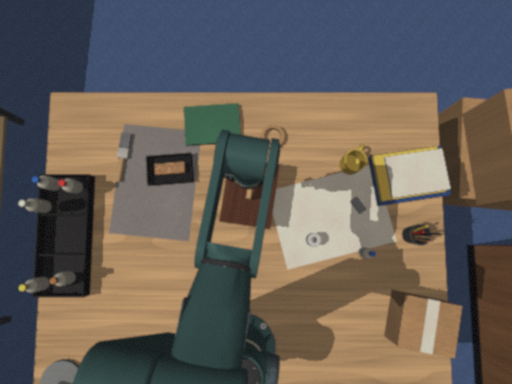

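The cover rests level: tilt 0.03°, plate top z 0.1084, yaw -8.86° against the carrier's -8.9°. The collar is at (316,239) in the top view and has not moved. I'll go to a wrist view of the collar.

Run:
```python
from h import *
goto((0.34,-0.25,0.16),-8.9)
```

```text
-> [ 0.34 -0.25  0.16] -8.9 inc [-175.2  253.8  157.7] [0.04 0.23 0.  ]
```

Call:
{"op": "jog_arm", "data": {
  "increments": [
    [-25, 36, 0, 0, 0.1, 0, 0.5],
    [-58, 84, 0, 0, 0.2, 0, 0.7],
    [-90, 130, 0, 0, 0.2, 0, 1],
    [-120, 174, 20, 0, 0.2, 0, 1],
    [-148, 214, 60, 0, 0.2, 0, 1],
    [-168, 244, 105, 0, 0.2, 0, 1],
    [-175, 254, 145, 0, 0.2, 0, 1],
    [-175, 254, 158, 0, 0.2, 0, 1],
    [-175, 254, 158, 0, 0.2, 0, 1],
    [-175, 254, 158, 0, 0.2, 0, 1]
  ]
}}

```text
time: 48.72
ee_pos: [0.3415, -0.2505, 0.1608]
tcp_rot: [[0.988, -0.154, 0.001], [-0.154, -0.988, -0.002], [0.001, 0.002, -1.0]]
wrist_force: [1.0, 0.1, -0.8]
opening: 0.0852
```

Run:
```python
from h import *
c,c2,im,d,W=snapw("w23")
s=robot.state();R,p=s["tcp_rot"],s["ee_pos"]
for cc in (c,c2):
    T=(world(cc,d)-p)@R*1000
    zt=(p[2]-.06)*1000
    b=((abs(T[...,2]-zt)<7)&(abs(T[...,0]-43)<60)&(abs(T[...,1])<60)).astype(np.uint8)
    for k in cv2.findContours(cv2.medianBlur(b,3),cv2.RETR_CCOMP,cv2.CHAIN_APPROX_NONE)[0]:
        if len(k)>40:
            w=np.array([ray(cc,*q[0],.06) for q in k]);pts=((w-p)@R*1000)[:,:2].astype(np.float32)
            print("tool",cv2.fitEllipse(pts),"world",np.round(p+R@np.array([*np.array(cv2.fitEllipse(pts)[0]),zt])/1000,4))
goto((0.383,-0.2565,0.018),-8.9)
```

```text
t 48.73 tcp [ 0.3415 -0.2505  0.1608] yaw -8.84 tilt 0.12 F [ 1.   0.1 -0.8] op 0.0852 q [-46.  11. 112.  -0.  56.  53.]
tool ((42.210350036621094, -1.0962036848068237), (46.319820404052734, 46.61434555053711), 93.24981689453125) world [ 0.3836 -0.2563  0.0601]
tool ((42.6165657043457, -1.0783071517944336), (19.483203887939453, 20.205781936645508), 176.26434326171875) world [ 0.384  -0.2563  0.0601]
tool ((42.62962341308594, -1.1104809045791626), (46.79265213012695, 47.06709289550781), 93.62646484375) world [ 0.384  -0.2563  0.0601]
tool ((43.04517364501953, -1.0924166440963745), (19.672203063964844, 20.411989212036133), 176.30145263671875) world [ 0.3844 -0.2564  0.0601]
-> [ 0.383  -0.2565  0.018 ] -8.9 inc [ 41.6  -0.9 143. ] [ 0.12 -0.1   0.07]
```

View pics/w23.png

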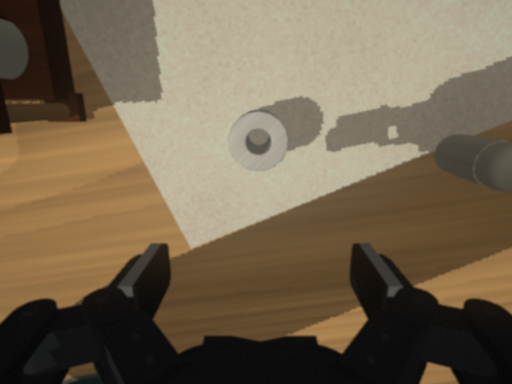

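The collar is at (258,141) with its bore clear, and reads (42.6, -1.1) mm in the tool frame. I'll grasp it.

Call:
{"op": "jog_arm", "data": {
  "increments": [
    [25, -0.5, 10, 0, 0, 0, 1],
    [42.6, -1, 40, 0, 0, 0, 1],
    [42.6, -1, 85, 0, 0, 0, 1],
    [42.6, -1, 120, 0, 0, 0, 1],
    [42.6, -1, 138, 0, 0, 0, 1],
    [42.6, -1, 142.5, 0, 0, 0, 1],
    [42.6, -1, 142.5, 0, 0, 0, 1],
    [42.6, -1, 142.5, 0, 0, 0, 0.4],
    [42.6, -1, 142.5, 0, 0, 0, 0.4],
    [42.6, -1, 142.5, 0, 0, 0, 0.4],
    [42.6, -1, 142.5, 0, 0, 0, 0.4],
    [42.6, -1, 142.5, 0, 0, 0, 0.4],
    [42.6, -1, 142.5, 0, 0, 0, 0.4]
  ],
  "squeeze": 50
}}

```text
time: 50.4
ee_pos: [0.3845, -0.2569, 0.0196]
tcp_rot: [[0.988, -0.153, 0.003], [-0.153, -0.988, -0.003], [0.003, 0.003, -1.0]]
wrist_force: [-1.1, 1.7, 9.7]
opening: 0.047
```

Run:
```python
from h import *
st();R=robot.state()["tcp_rot"];print(R)
```

```text
t 50.4 tcp [ 0.3845 -0.2569  0.0196] yaw -8.82 tilt 0.25 F [-1.1  1.7  9.7] op 0.047 q [-42.  28. 115.  -0.  37.  57.]
[[ 0.98815757 -0.15341946  0.00266149]
 [-0.15341029 -0.98815686 -0.00336217]
 [ 0.00314579  0.00291405 -0.99999081]]
```

Call:
{"op": "jog_arm", "data": {
  "increments": [
    [0, 0, -8, 0, 0, 0, 0.4],
    [0, 0, -35, 0, 0, 0, 0.4],
    [0, 0, -80, 0, 0, 0, 0.4],
    [0, 0, -130, 0, 0, 0, 0.4],
    [0, 0, -185, 0, 0, 0, 0.4],
    [0, 0, -235, 0, 0, 0, 0.4],
    [0, 0, -265, 0, 0, 0, 0.4],
    [0, 0, -270, 0, 0, 0, 0.4],
    [0, 0, -270, 0, 0, 0, 0.4]
  ]
}}

```text
time: 51.52
ee_pos: [0.3831, -0.2554, 0.2887]
tcp_rot: [[0.988, -0.153, 0.002], [-0.153, -0.988, -0.002], [0.002, 0.002, -1.0]]
wrist_force: [-0.2, 0.1, -2.7]
opening: 0.0471
```

Run:
```python
from h import *
st();goto((0.5953,-0.0332,0.29),-8.9)
```

```text
t 51.52 tcp [ 0.3831 -0.2554  0.2887] yaw -8.83 tilt 0.17 F [-0.2  0.1 -2.7] op 0.0471 q [-42.   6.  98.  -0.  76.  57.]
-> [ 0.5953 -0.0332  0.29  ] -8.9 inc [ 175.5 -252.2   -1.5] [ 0.13 -0.12  0.07]
```

Call:
{"op": "jog_arm", "data": {
  "increments": [
    [18, -26, -1, 0, 0, 0, 0.4],
    [48, -69, -1, 0.1, -0.1, 0, 0.4],
    [82, -118, -1, 0.1, -0.1, 0, 0.4],
    [116, -167, -1, 0.1, -0.1, 0, 0.4],
    [146, -210, -1, 0.1, -0.1, 0, 0.4],
    [166, -239, -1, 0.1, -0.1, 0, 0.4],
    [175.5, -252, -1, 0.1, -0.1, 0, 0.4],
    [175.5, -252, -1, 0.1, -0.1, 0, 0.4],
    [175.5, -252, -1, 0.1, -0.1, 0, 0.4],
    [175.5, -252, -1, 0.1, -0.1, 0, 0.4]
  ]
}}

```text
time: 52.78
ee_pos: [0.5944, -0.0345, 0.2895]
tcp_rot: [[0.988, -0.155, -0.0], [-0.155, -0.988, -0.001], [-0.0, 0.001, -1.0]]
wrist_force: [-0.2, 0.3, -3.0]
opening: 0.0467
```

Run:
```python
from h import *
c,c2,im,d,W=snapw("w24")
s=robot.state();R,p=s["tcp_rot"],s["ee_pos"]
for cc in (c,c2):
    Q=world(cc,d);T=(Q-p)@R*1000
    m=(abs(Q[...,2]-.188)<.004)&(abs(T[...,0]-43)<15)&(abs(T[...,1])<15)
    print("tip",T[m].mean(0).round(2),m.sum(),np.mean(np.nonzero(m),1))
    # collar top in hand
    for zt in (-40.,):
        b=(abs(T[...,0])<30)&(abs(T[...,1])<30)&(T[...,2]<-25)&(T[...,2]>-55);print("collar z",np.percentile(T[b][:,2],[10,50,90]).round(1))
im2=cv2.resize(im[90:360,160:360],None,fx=2.2,fy=2.2,interpolation=cv2.INTER_CUBIC);cv2.imwrite("pics/w24c.png",im2[:,:,::-1])
```

```text
t 52.77 tcp [ 0.5944 -0.0345  0.2895] yaw -8.91 tilt 0.05 F [-0.2  0.3 -3. ] op 0.0467 q [-10.  18.  83.  -0.  80.  89.]
tip [ 43.3   -1.6  101.85] 177 [139.58757062 256.96610169]
collar z [-41.4 -40.3 -31. ]
tip [ 43.74  -1.62 101.91] 174 [139.5862069  256.96551724]
collar z [-41.5 -40.4 -31. ]
```

View pics/w24c.png

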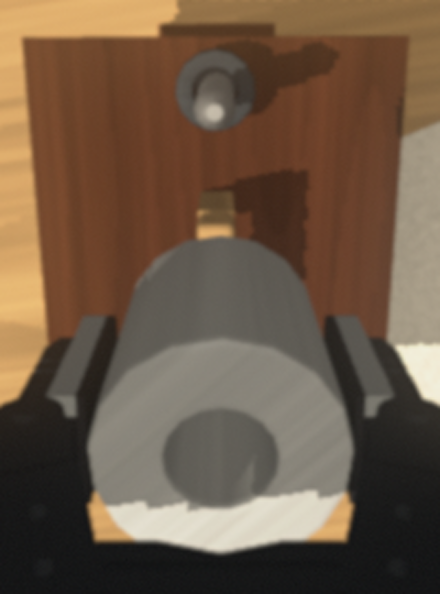

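The held collar's bore rim is visible, centred at crop (220,457), and the rod tip is at (215,110). I'll compute the remaining offset.

Run:
```python
from h import *
a=np.load("pics/w24.npz");s=robot.state();R,p=s["tcp_rot"],s["ee_pos"]
for f in (1,.9894):
    K=a["intrinsics"].copy();K[:2,:2]*=f;c=dict(intrinsics=K,eye=a["eye"],attitude=a["attitude"])
    def cast(u,v,zt):
        w=ray(c,u,v,p[2]-zt/1000);return ((w-p)@R*1000).round(2)
    pts=np.array([(163,455),(277,455),(220,408),(220,507)])/2.2+[160,90]
    P=np.array([cast(u,v,-40.4) for u,v in pts]);print(P,"centre",P[:2,1].mean(),P[2:,0].mean())
    o=np.array([(88,450),(354,450),(220,340)])/2.2+[160,90];print("outer",[cast(u,v,-40.4) for u,v in o])
    print("tip",cast(257.7,140,99.5))
```

```text
[[ -0.3   -9.44 -40.41]
 [ -0.34  10.73 -40.39]
 [  9.12   0.66 -40.4 ]
 [-11.29   0.63 -40.4 ]] centre 0.6450000000000005 -1.085
outer [array([  0.75, -22.64, -40.42]), array([  0.66,  24.3 , -40.38]), array([ 22.05,   0.67, -40.4 ])]
tip [43.27 -1.   99.51]
[[ -0.81  -9.56 -40.41]
 [ -0.85  10.85 -40.39]
 [  8.73   0.66 -40.4 ]
 [-11.95   0.63 -40.4 ]] centre 0.6449999999999996 -1.6099999999999994
outer [array([  0.25, -22.92, -40.42]), array([  0.16,  24.58, -40.38]), array([ 21.82,   0.67, -40.4 ])]
tip [43.7  -1.02 99.51]
```

Both estimates agree on a shift of about +44.7 and -1.7 mm in the tool frame. I'll move over the rod and lower until the tip just enters.

Call:
{"op": "jog_arm", "data": {
  "increments": [
    [20, -1, 0, 0, 0, 0, 0.4],
    [40, -1.7, 0, 0, 0, 0, 0.4],
    [44.7, -1.7, 10, 0, 0, 0, 0.4],
    [44.7, -1.7, 40, 0, 0, 0, 0.4],
    [44.7, -1.7, 65, 0, 0, 0, 0.4],
    [44.7, -1.7, 74, 0, 0, 0, 0.4],
    [44.7, -1.7, 78, 0, 0, 0, 0.4],
    [44.7, -1.7, 82, 0, 0, 0, 0.4],
    [44.7, -1.7, 84, 0, 0, 0, 0.4],
    [44.7, -1.7, 84, 0, 0, 0, 0.4]
  ]
}}

```text
time: 54.08
ee_pos: [0.6392, -0.0397, 0.206]
tcp_rot: [[0.988, -0.155, 0.001], [-0.155, -0.988, -0.001], [0.001, 0.001, -1.0]]
wrist_force: [-0.5, 0.2, -2.1]
opening: 0.0472
```

Run:
```python
from h import *
c,c2,im,d,W=snapw("w25")
im2=cv2.resize(im[200:360,160:360],None,fx=3.6,fy=3.6,interpolation=cv2.INTER_CUBIC);cv2.imwrite("pics/w25c.png",im2[:,:,::-1])
c,im,d,W=snap("s25","side")
cv2.imwrite("pics/s25c.png",cv2.resize(im[120:250,190:340],None,fx=4,fy=4,interpolation=cv2.INTER_CUBIC)[:,:,::-1])
goto((.6386,-.0394,.2055),-8.9)
```

```text
t 54.08 tcp [ 0.6392 -0.0397  0.206 ] yaw -8.9 tilt 0.06 F [-0.5  0.2 -2.1] op 0.0472 q [-10.  25.  83.  -0.  72.  89.]
-> [ 0.6386 -0.0394  0.2055] -8.9 inc [-0.7 -0.1  0.6] [ 0.04 -0.05 -0.01]
```

View pics/s25c.png

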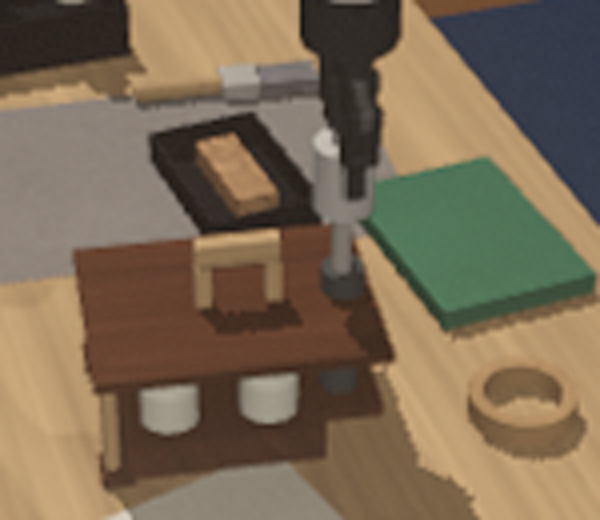

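View pics/w25c.png

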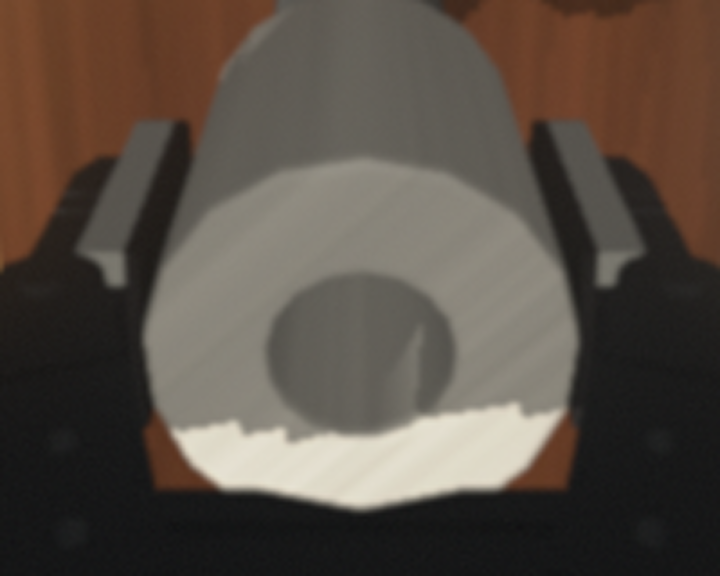

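The side view shows the collar centred over the rod with no contact. I'll lower it past the taper.

Call:
{"op": "jog_arm", "data": {
  "increments": [
    [-0.5, 0, 3, 0, 0, 0, 0.4],
    [-0.5, 0, 6, 0, 0, 0, 0.4],
    [-0.5, 0, 9, 0, 0, 0, 0.4],
    [-0.5, 0, 12, 0, 0, 0, 0.4],
    [-0.5, 0, 15, 0, 0, 0, 0.4]
  ]
}}

```text
time: 54.8
ee_pos: [0.6387, -0.0396, 0.1908]
tcp_rot: [[0.988, -0.155, 0.001], [-0.155, -0.988, -0.001], [0.001, 0.001, -1.0]]
wrist_force: [-0.4, -1.1, -1.1]
opening: 0.0472
```

Call:
{"op": "jog_arm", "data": {
  "increments": [
    [0, 0, 4, 0, 0, 0, 0.4],
    [0, 0, 9, 0, 0, 0, 0.4],
    [0, 0, 14, 0, 0, 0, 0.4],
    [0, 0, 20, 0, 0, 0, 0.4],
    [0, 0, 26, 0, 0, 0, 0.4],
    [0, 0, 32, 0, 0, 0, 0.4],
    [0, 0, 36, 0, 0, 0, 0.4],
    [0, 0, 37, 0, 0, 0, 0.4]
  ]
}}

```text
time: 55.8
ee_pos: [0.6385, -0.0396, 0.1534]
tcp_rot: [[0.988, -0.155, 0.0], [-0.155, -0.988, -0.001], [0.0, 0.001, -1.0]]
wrist_force: [-0.3, 0.5, -2.4]
opening: 0.0468
```

Call:
{"op": "jog_arm", "data": {
  "increments": [
    [0, 0, 1, 0, 0, 0, 0.4],
    [0, 0, 2, 0, 0, 0, 0.4],
    [0, 0, 3, 0, 0, 0, 0.4],
    [0, 0, 3.6, 0, 0, 0, 0.4],
    [0, 0, 4, 0, 0, 0, 0.4],
    [0, 0, 4, 0, 0, 0, 0.4]
  ]
}}

```text
time: 56.55
ee_pos: [0.6386, -0.0396, 0.1497]
tcp_rot: [[0.988, -0.155, 0.0], [-0.155, -0.988, -0.001], [0.0, 0.001, -1.0]]
wrist_force: [0.0, -0.1, -0.4]
opening: 0.047
```

Call:
{"op": "jog_arm", "data": {
  "increments": [
    [0, 0, 0.5, 0, 0, 0, 0.4],
    [0, 0, 0.9, 0, 0, 0, 0.4],
    [0, 0, 0.9, 0, 0, 0, 0.4]
  ]
}}

```text
time: 56.92
ee_pos: [0.6386, -0.0396, 0.1496]
tcp_rot: [[0.988, -0.155, 0.001], [-0.155, -0.988, -0.001], [0.001, 0.001, -1.0]]
wrist_force: [-2.8, 0.0, 5.5]
opening: 0.0471
```

The collar is standing on the boss: contact at TCP z 0.1496, where 0.1496 was expected. I'll release and rise.

Call:
{"op": "jog_arm", "data": {
  "increments": [
    [0, 0, 0, 0, 0, 0, 0.65],
    [0, 0, 0, 0, 0, 0, 0.8],
    [0, 0, 0, 0, 0, 0, 0.8],
    [0, 0, 0, 0, 0, 0, 0.8],
    [0, 0, -15, 0, 0, 0, 0.8],
    [0, 0, -50, 0, 0, 0, 0.8],
    [0, 0, -100, 0, 0, 0, 0.8],
    [-20, 0, -140, 0, 0, 0, 0.8],
    [-70, 0, -165, 0, 0, 0, 0.8],
    [-95, 0, -170, 0, 0, 0, 0.8],
    [-95, 0, -170, 0, 0, 0, 0.8],
    [-95, 0, -170, 0, 0, 0, 0.8]
  ]
}}

```text
time: 58.42
ee_pos: [0.5455, -0.0249, 0.32]
tcp_rot: [[0.988, -0.155, 0.002], [-0.155, -0.988, -0.001], [0.002, 0.001, -1.0]]
wrist_force: [0.4, -0.1, -0.2]
opening: 0.0683
```

Run:
```python
from h import *
c,c2,im,d,W=snapw("w26")
p=W.reshape(-1,3)
ok=(p[:,2]>.10)&(p[:,2]<.116)&(abs(p[:,0]-.52)<.2)&(abs(p[:,1]+.02)<.15)
q=p[ok];A=np.c_[q[:,:2],np.ones(len(q))];co=np.linalg.lstsq(A,q[:,2],rcond=None)[0];print("plane tilt deg",np.rad2deg(co[:2]),"z mean",q[:,2].mean(),len(q))
print(cv2.minAreaRect(q[:,:2].astype(np.float32)*1000))
ok=(p[:,2]>.182)&(p[:,2]<.198)&(abs(p[:,0]-.637)<.05)&(abs(p[:,1]+.04)<.05);print("collar top",cv2.minAreaRect(p[ok,:2].astype(np.float32)*1000),np.median(p[ok,2]),ok.sum())
c,im,d,W=snap("s26","side")
cv2.imwrite("pics/s26c.png",cv2.resize(im[110:350,170:370],None,fx=2.5,fy=2.5,interpolation=cv2.INTER_CUBIC)[:,:,::-1])
snap("t26","top")
```

```text
t 58.42 tcp [ 0.5455 -0.0249  0.32  ] yaw -8.9 tilt 0.14 F [ 0.4 -0.1 -0.2] op 0.0683 q [-10.  12.  86.  -0.  82.  89.]
plane tilt deg [-0.03082347  0.00453513] z mean 0.10841544322187567 26613
((547.0617065429688, -25.123779296875), (181.13278198242188, 232.36720275878906), 81.04256439208984)
collar top ((637.5000610351562, -39.76250076293945), (46.63115310668945, 46.6344108581543), 80.99159240722656) 0.19020692517304547 2430
```

View pics/w26.png

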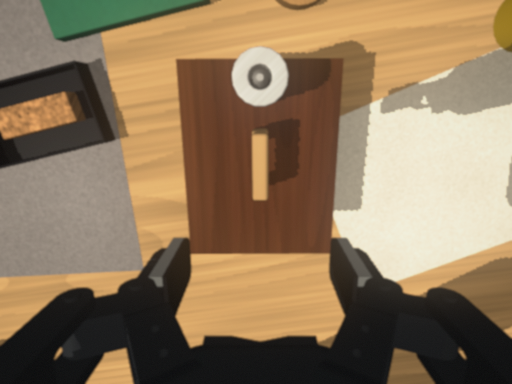

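View pics/s26c.png

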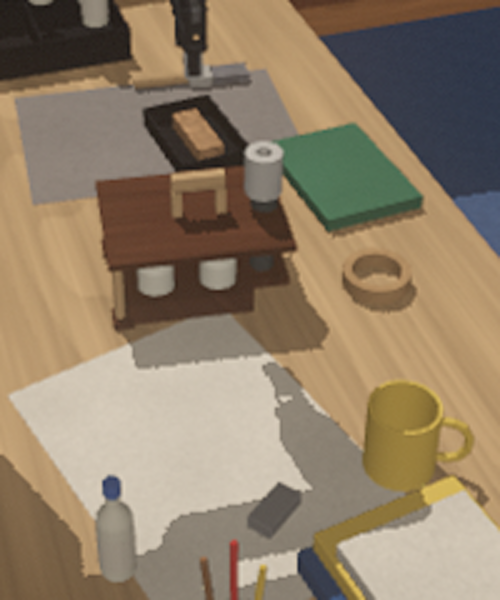

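View pics/t26.png

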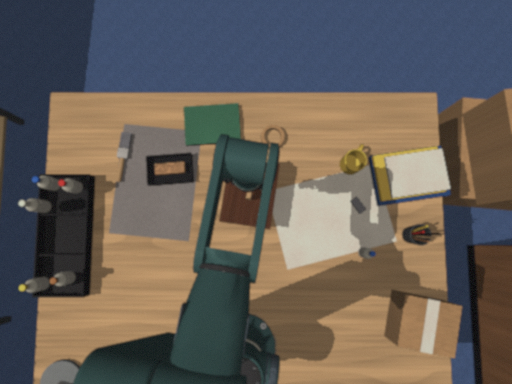

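Everything is in place. The collar top is at z 0.190 on the rod axis, and the cover is flat and aligned. The jars show under the cover, the block is in the tray and the bystanders are unmoved. I'll hand the job in.

Run:
```python
from bench import robot
print(robot.finish_job())
```

```text
the job is handed in; nothing more can be done
None
```

The job is done and handed in at about 58.5 s, in the order asked. The cork block went into the tray, and all four jars went into bores of their own. The cover was then lowered over the rod onto the shoulder and posts, and the collar was slipped on last.

**Last checks:**
- **Jars:** All four lids read 92.5–93 mm above the table before the cover went on, against 92 mm for a seated jar.
- **Cover:** It is level to 0.03°, with its top at 108.4 mm against a nominal 108 mm. Its yaw is -8.96°, and the carrier's is -8.9°.
- **Collar:** Its top is at 190.2 mm against a nominal 190 mm, centred on the rod.
- **Block and other things:** The block lies flat in the tray. The mug, glue, tape and eraser look unmoved, judged from the pictures only.
- **Knocks:** I saw no sign of the cover or collar being knocked aside during the run.

**Disagreement:** The wrist camera read the bores about 1% too close together, and the wrist and top views differed by about 2 mm in y. I allowed for this with relative measurements and contact forces. No check failed.

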